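# Third hand at the shelf jig: set the swing stop and hold the rail against the fence

## Task

Be the third hand for the joiner who is about to screw a stiffening rail onto the shelf board in the jig: first press the black sprung knob of the swing stop down, turn it so that the steel arm swings out square across the shelf board, and let it spring back up so that it locks there. Then stand the loose rail on its edge on the shelf board with its two pocket holes facing away from the fence, butt its end against the stop arm, and press it flat against the fence blocks with a steady push of about 12 newtons (anything from 6 to 20 will do). Finish while still holding it like that - do not let go - and leave the loose things lying round about where they are.

Things in the scene. Friction and masses are not known exactly. Their poses are not given: they have to be found in the camera images.
- fence: Fixed fence: two dark wood blocks. Origin: on the plane of their faces that the rail is pressed to, midway in the gap between them, level with the shelf board's top. x points square into the fence (pressing direction), y along it, z up. Blocks are 44 mm tall, y -105 to -70 and +70 to +127 mm; the 140 mm gap is free for a finger behind the rail. The jig stands turned by up to 0.15 rad
- shelf_board: Pale board 120 x 332 x 16 mm fixed in the plywood jig in front of the fence; its top is 28 mm above the bench and is z = 0 of the fence frame, spanning x -120 to 0, y -161 to +171 mm of that frame. Origin of this entry: on the bench under the jig's middle, 25 mm in front of the fence plane; axes as the fence's. A rail pressed down on it drags when slid (wood on wood, about 0.6)
- stop_knob (a point): Centre of the top of the swing stop's black round fluted knob, 34 mm across, 28 mm tall, on an upright axis at x +34, y -137 mm of the fence frame; top 90 mm above the shelf board when up. A steel disc of 31 mm radius lies 12 mm under the knob (4 mm when it is pressed down). Knob and arm are one piece
- stop_swing (a joint): Turn of the swing stop, rad, growing clockwise seen from above. 0: parked, arm clear of the work; 1.22: arm square across the shelf board, pointing away from the fence (wanted). A pin locks it at these two angles (play up to 0.05 rad) while the knob is up; end stops lie 0.02 rad beyond. Freed, it turns with little friction (0.06 N m) and stays where left
- stop_press (a joint): How far the knob is pressed down, m: 0 up, 0.008 right down (end stop). A spring lifts it: some 6 N to start, 9 N right down. The locking pin is clear from 0.005 on; only then can it be turned. Let go at one of the two angles it springs up to 0 and locks; at any other it stays at about 0.005
- stop_face (a point): Point on the stop arm's flat side where the rail's end butts. The arm is 14 x 14 mm in section and reaches 66 mm from the knob's axis; this point is 45 mm out and, stop up, 33 mm above the shelf board. The point's y axis is the side's outward normal; with the stop set it is the fence's +y and the side stands at y = -130 mm of the fence frame
- rail: Loose straight board on its edge, right of the jig: 22 mm thick (x), 260 mm long (y), 62 mm tall (z), about 0.2 kg. Origin: centre of the underside. Two upright oval pocket holes with screw heads show in its -x face, 75 mm either side of the middle. In place, its axes point as the fence's and its origin is at x -11, y 0, z 0 mm of the fence frame
- rail_end (a point): Centre of the rail's end face at its -y end, the end for the stop arm, 31 mm above the underside
- pocket_face (a point): Centre of the rail's -x face, the one with the two pocket holes
- screw_carton: Bystander: small carton of screws 55 x 85 x 38 mm behind the work, loose; origin centre of its underside
- tack_jar: Bystander: screw-top jar 63 mm across, 76 mm tall, loose, behind the work; origin centre of its underside
- pine_scrap: Bystander: pale wood offcut 60 x 100 x 22 mm left of the jig, loose; origin centre of its underside

How it is judged (in metres and radians):
On the way, in this order (a step that is already met when the one before it is completed fails the run):
1. the stop arm stands square across the shelf board, sprung up and locked (value of joint stop_swing above 1.12 rad and value of joint stop_press below 0.002 m), for 0.3 s.
2. the rail stands on the shelf board in front of the fence (z of rail in the frame of fence between -0.003 and 0.004 m and angle between rail's own z axis and vertical below 0.06 rad and x of rail in the frame of fence between -0.1 and -0.005 m and y of rail in the frame of fence between -0.03 and 0.1 m), for 0.1 s.
At the end, for the whole second after the job is handed in: Stop locked (swing > 1.12 rad, knob within 2 mm of up); rail upright on the shelf board within 3 mm, pocket holes away from the fence, parallel within 0.02 rad, face at the fence and end at the stop within 3 mm, at rest; held by the fingers, pressing the fence with 6 to 20 N through the last second (all of step 1 and contact force between rail and fence between 6 and 20 N and contact force between rail and the fingers above 3 N and angle between the y axis of rail and the y axis of fence, either way round below 0.02 rad and angle between rail's own z axis and vertical below 0.04 rad and x of rail in the frame of fence between -0.0145 and -0.0085 m and z of rail in the frame of fence between -0.0025 and 0.003 m and x of pocket_face in the frame of fence below -0.017 m and y of rail_end in the frame of stop_face between -0.003 and 0.003 m and linear speed of rail below 0.01 m/s); the arm keeps its last pose, push and grip.
It fails at once if the screw carton, the jar or the offcut is moved more than 3 cm (distance of any of screw_carton, tack_jar, pine_scrap from where it was at the start of the episode above 0.03 m).
It also fails if it takes over 72 s, if anything falls off the work surface, if the arm or the gripper's body presses on something with over 40 N, if the wrist force passes 120 N, or if a joint passes its speed limit or range.

## Robot

A 7-joint arm with a two-finger parallel gripper is mounted at the origin on a cart in front of the work surface, level with it; the furniture and walls round the work are solid. World frame = base frame: x ahead of the robot, y to its left, z up, the work surface at z = 0. Lengths are in mm, angles in degrees, forces in N, time in s.
With the tool pointing down it reaches from about 350 to 775 mm from the base axis. Payload 3.1 kg.
Tool frame: the origin (TCP) lies between the finger pads; the fingertips stand 8 mm ahead of it and the grasp point (between the pads) lies 11 mm behind it (r.nose_length is the distance from the TCP to the fingertips, in mm); y points along the fingers, x is the direction in which the jaws open and shut, and the axes are right-handed (so a half turn about y gives the same grasp; the last joint's range is limited). The gripper opens to 85 mm and grips with 20 to 120 N. Pads are 22 mm wide; open, the fingers measure 114 mm over their backs; the gripper's body (76 mm by 85 mm) begins 54 mm behind the grasp point. The pads swing forward as they close: fully open they stand 13 mm farther back than shut.
Start: joints at [70.663, 17.813, 0.802, 86.603, -0.252, 75.585, -1.558], TCP at [160.361, -526.119, 239.304] pointing down, gripper open.
Joint ranges: [-154.91, 154.91], [-16.99, 109.72], [-72.82, 74.43], [7.12, 147.25], [-82.49, 262.49], [11.32, 116.49], [-174.64, 174.64]. Speed limits (degrees/s): [159.86, 159.86, 180, 180, 180, 180, 180].

## Interface

Orientations are given as a 3x3 rotation matrix whose columns are the frame's x, y, z axes.
In Python, from workcell import r gives the robot as it stands. The module is installed in compiled form; this text tells all that it offers.
- The arm moves only by the tool play_rows, never from a script. Its argument "moves" is a list of rows, each an object of numbers: "x", "y", "z": the shift along the tool's x, y, z as a fraction of full scale; "rx", "ry", "rz": the turn, a rotation vector about the tool's x, y, z as a fraction of full scale. In form: [{"x": .., "y": .., "z": .., "rx": .., "ry": .., "rz": ..}, ...]. A call has 1 to 12 rows; each row shifts and turns the pose as measured when the row begins, along the tool's axes as they then stand; what a row does not reach is not made up. Full scale, the value 1, is 2 cm for a shift and 0.12 rad for a turn. A row lasts 1/8 s, in which the tool goes at most 62.5 mm and 10.7 degrees, less where a joint would pass 70% of its speed; a pose out of reach is approached as far as the arm can. A call with a number of a shift or a turn outside -1 to 1 is refused whole. A call with a gripper value outside its range is refused whole. "claw" is the opening, from 0 (shut) to 1 (fully open), set as the call begins (left out, the last holds). The fingers move at their own pace and stop on an object; "squeeze" is the grip in N (left out, the last holds). Time passes only in rows, so rows that do not move let the fingers close. It gives the time, the measured TCP pose, the force and the opening at its end, in the units of the state.
- r.observe(): the state, without advancing time (a new reading comes with each control period).
- r.grab_frame(name): name is "side" or "top" or "wrist"; returns a dict with "pixels" (384x512x3 uint8, blue, green, red), "z_map" (384x512 float32, mm along the optical axis (not along the pixel's ray), 0 where there is no reading), "fovy" (degrees; the focal length in pixels is half the picture's height over the tangent of half this angle, whatever the lens; pixels are square), "cx", "cy" (the principal point, pixels), "R" (3x3) and "t" (3): a world point X has camera coordinates R X + t; the wrist camera has in their place "hand_eye" (4x4, takes a point from camera to tool coordinates, whose origin is the TCP and whose axes are the tool frame's). Camera axes: x right, y down, z forward; pixel columns grow to the right and rows downward; lengths in mm; the calibration is good to about 2 mm. A picture is of the moment at which its call begins: read the wrist's pose just before it.
- r.finish_job(): hands the job in, once; it reports no verdict.
The state is a dict: "t": time; "q": joint angles; "qvel": joint speeds; "joint_torque": joint torques, N m; "position": TCP position; "tool_rot": TCP orientation; "force": force on the tool from outside, world axes, zero at the start; "torque": the same for the moment, N m; "width": finger opening in mm.
Only numpy, scipy, OpenCV 4.12 (cv2) and the standard library are available. Lean on these libraries where they do the work, as an engineer would, in place of code of your own. Each camera call takes 0.05 s, during which the arm holds its last target. There are 200 camera calls.

## Working session

There is one attempt and no reset: what is moved stays moved. The work goes in short steps, Python scripts to look and compute and a tool call to move; the robot and the scene stay as the last step left them, time stands still between calls to the robot, and variables do not carry over. Pictures are saved under pics/ and viewed, on a budget of 10 in all, crops included, one or two more only if the job needs it, and the job is handed in when it is done.

Besides the shell and the picture viewer there is one more tool, called after ">>>" in YAML: its name, and indented under it one key for each argument. play_rows: Moves the arm, as the interface text tells. Shift numbers are shares of 2 cm and turn numbers shares of 0.12 rad, none past 1 either way. Its arguments: {"type":"object","properties":{"moves":{"type":"array","items":{"type":"object","properties":{"x":{"type":"number","minimum":-1,"maximum":1},"y":{"type":"number","minimum":-1,"maximum":1},"z":{"type":"number","minimum":-1,"maximum":1},"rx":{"type":"number","minimum":-1,"maximum":1},"ry":{"type":"number","minimum":-1,"maximum":1},"rz":{"type":"number","minimum":-1,"maximum":1}}}},"claw":{"type":"number"},"squeeze":{"type":"number"}},"required":["moves"]}

```bash
mkdir -p pics; cat > h.py <<'E'
import numpy as np, cv2
from workcell import r
def K(f): return 192/np.tan(np.radians(f["fovy"])/2)
def cloud(f):
    k=K(f); z=f["z_map"]; v,u=np.mgrid[0:384,0:512]
    P=np.dstack([(u-f["cx"])/k*z,(v-f["cy"])/k*z,z])
    if "R" in f and f["R"] is not None: W=(P-np.array(f["t"]))@np.array(f["R"])
    else:
        s=f["state"]; H=np.array(f["hand_eye"]); T=P@H[:3,:3].T+H[:3,3]
        W=T@np.array(s["tool_rot"]).T+np.array(s["position"])
    W[z==0]=np.nan; return W
def grab(n):
    s=r.observe(); f=dict(r.grab_frame(n)); f["state"]=s; return f
E
python3 - <<'E'
from h import *
s=r.observe(); print(s)
a=[grab(n) for n in("side","top")]
for f,n in zip(a,("side","top")):
    np.savez("%s0.npz"%n,W=cloud(f),p=f["pixels"]); print(n,f["fovy"],f["cx"],f["cy"],np.round(-np.array(f["R"]).T@np.array(f["t"])))
    cv2.imwrite("pics/%s0.png"%n,cv2.resize(f["pixels"],(800,600)))
E
```

```text
{'t': 0.0, 'q': array([70.66203477, 17.86331454,  0.80279503, 86.69198704, -0.2519262 ,
       75.58345157, -1.55874073]), 'qvel': array([-0.04767041,  0.031289  ,  0.01185423, -0.09421153, -0.00627693,
       -0.00995497, -0.0253968 ]), 'joint_torque': array([-1.31819997e-04, -3.79912913e+01,  1.45930806e-01, -2.30591851e+01,
        1.21589826e-02,  1.35095307e-02,  1.46451606e-05]), 'position': array([ 160.12923679, -525.43553913,  238.19331914]), 'tool_rot': array([[ 2.91566463e-01, -7.98786351e-04,  9.56550239e-01],
       [-9.56547590e-01,  2.25363419e-03,  2.91567538e-01],
       [-2.38861449e-03, -9.99997142e-01, -1.06993009e-04]]), 'force': array([ 1.06716963,  0.31528334, -0.31033847]), 'torque': array([ 0.05637011,  0.04970224, -0.00349135]), 'width': 85.33269046866009}
side 44.58621305273158 252.20633035604226 196.07125458669807 [ 600. 1558.  838.]
top 54.38950547932601 261.6100526927549 189.53898461716432 [ 512.   25. 1325.]
```

View pics/top0.png

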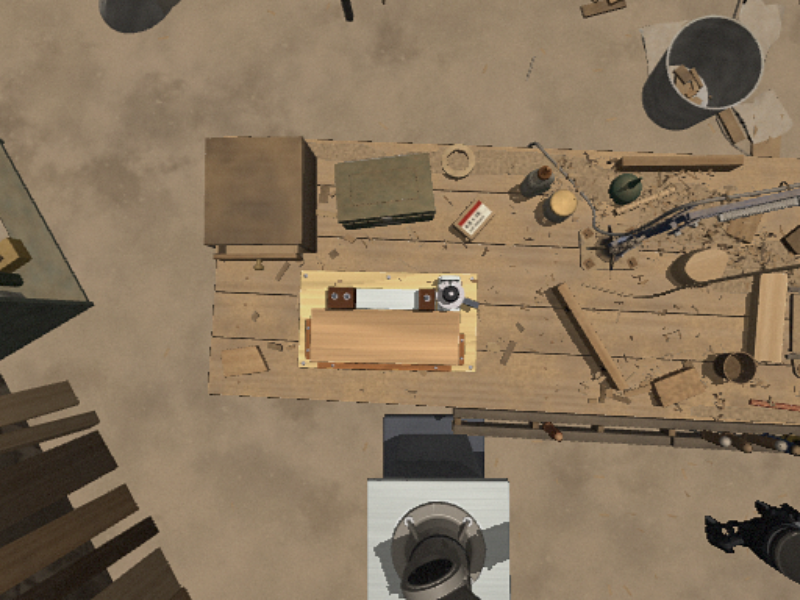

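View pics/side0.png

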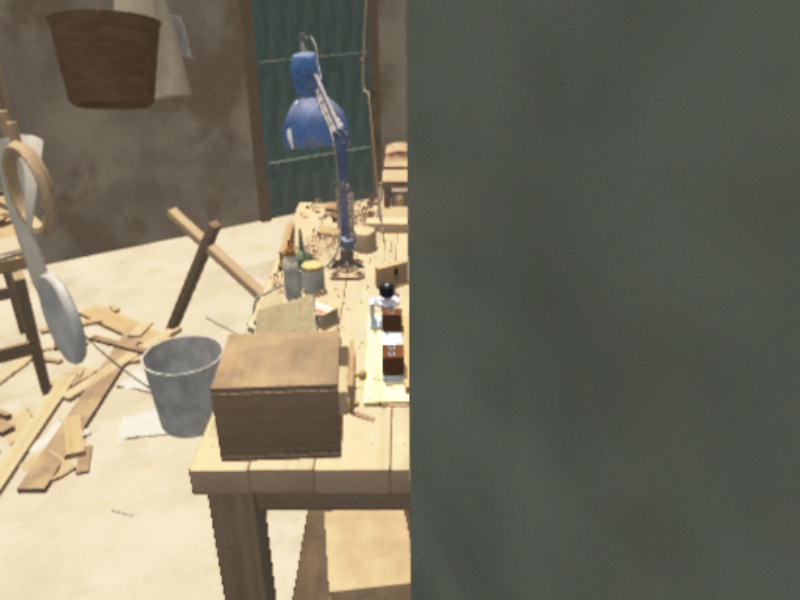

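The top view shows the jig at px (300–477, 272–370), the knob at (450, 293), and the rail standing diagonally from (555, 287) to (620, 388). The side view is mostly blocked by a grey panel.

```bash
python3 - <<'E'
from h import *
d=np.load("top0.npz");W=d["W"];p=d["p"].astype(int)
def rect(m,n):
    P=W[m]; b=cv2.minAreaRect(P[:,:2].astype(np.float32)); print(n,len(P),np.round(np.median(P,0),1),[np.round(x,1) for x in b], np.round(P.min(0)),np.round(P.max(0)))
    return P
v,u=np.mgrid[0:384,0:512]
reg=lambda a,b,c,e:(u>a/1.5625)&(u<b/1.5625)&(v>c/1.5625)&(v<e/1.5625)
z=W[...,2]
rect(reg(545,630,275,400)&(z>45),"rail")
print(np.percentile(z[reg(545,630,275,400)&(z>45)],[5,50,95]))
rect(reg(430,480,265,320)&(z>110),"knob")
rect(reg(320,362,280,320)&(z>60),"blockL")
rect(reg(412,436,280,320)&(z>60)&(p.sum(2)<300),"blockR")
rect(reg(290,480,295,380)&(z>20)&(z<40),"shelf")
rect(reg(450,500,285,330)&(z>45)&(z<110),"arm")
rect(reg(445,500,195,245)&(z>25),"carton")
rect(reg(535,585,185,225)&(z>50),"jar")
rect(reg(217,272,342,380)&(z>12),"scrap")
print(np.nanmedian(z[reg(480,540,300,340)]))
# block front faces: largest-x deviation
for n,a,b in(("L",320,362),("R",412,436)):
    m=reg(a,b,285,320)&(z>60); P=W[m]; 
    for col in np.unique(u[m]): 
        q=P[u[m]==col]; i=q[:,0].argmin(); print(n,col,np.round(q[i]),len(q))
cv2.imwrite("pics/t_crop.png",cv2.resize(d["p"][160:265,180:412],None,fx=3.4,fy=3.4,interpolation=cv2.INTER_CUBIC))
E
```

```text
rail 590 [ 472.2 -329.5   61.6] [array([ 472.7, -329.9]), array([258.8,  24.5]), np.float64(30.4)] [ 358. -403.   45.] [ 587. -258.   70.]
[51.09824498 61.62675835 65.92908541]
knob 90 [562.7 -25.8 118.1] [array([564.3, -25.8]), array([34.3, 29.7]), np.float64(45.9)] [547. -42. 113.] [579. -10. 125.]
blockL 224 [559.3 207.9  72.1] [array([559.3, 208.7]), array([56.8, 44. ]), np.float64(86.0)] [536. 180.  62.] [580. 238.  83.]
blockR 128 [554.6  22.8  72.5] [array([553.2,  22.7]), array([33.6, 43.8]), np.float64(89.4)] [531.   6.  60.] [575.  39.  81.]
shelf 4073 [474.2 116.5  27.7] [array([480.5, 107.8]), array([398.4, 167.2]), np.float64(89.6)] [396. -92.  20.] [564. 307.  40.]
arm 105 [547.6 -51.   75.2] [array([557.4, -58.8]), array([58.3, 46.7]), np.float64(89.9)] [534. -88.  60.] [581. -30. 101.]
carton 397 [734.7 -82.7  38.4] [array([735. , -83.6]), array([54.9, 85.8]), np.float64(47.9)] [ 687. -130.   26.] [781. -37.  47.]
jar 317 [ 758.9 -264.5   75.6] [array([ 770.1, -260.3]), array([91.3, 62.1]), np.float64(36.6)] [ 727. -297.   50.] [ 795. -208.  104.]
scrap 463 [419.1 436
[... 203 characters left out ...]

L 212 [539. 228.  70.] 13
L 213 [539. 225.  71.] 13
L 214 [539. 222.  71.] 13
L 215 [539. 218.  75.] 13
L 216 [539. 214.  73.] 13
L 217 [539. 211.  71.] 13
L 218 [539. 208.  71.] 13
L 219 [539. 205.  67.] 12
L 220 [539. 201.  69.] 13
L 221 [539. 198.  69.] 13
L 222 [539. 194.  74.] 13
L 223 [539. 190.  78.] 13
L 224 [536. 189.  62.] 14
L 225 [536. 185.  66.] 14
L 226 [539. 182.  63.] 13
R 268 [535.  39.  74.] 13
R 269 [535.  36.  73.] 13
R 270 [535.  33.  72.] 13
R 271 [535.  29.  69.] 13
R 272 [532.  26.  60.] 14
R 273 [531.  23.  63.] 14
R 274 [531.  19.  70.] 14
R 275 [531.  16.  72.] 14
R 276 [531.  13.  74.] 14
R 277 [531.   9.  69.] 14
R 278 [572.   6.  70.] 2
R 279 [554.   3.  79.] 5
```

View pics/t_crop.png

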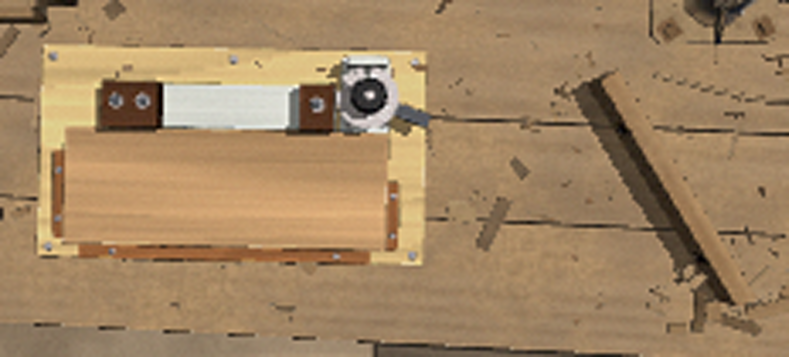

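```bash
cat >> h.py <<'E'
from scipy.spatial.transform import Rotation as Ro
import json
def down(az): c,s=np.cos(np.radians(az)),np.sin(np.radians(az)); return np.array([[c,0,-s],[s,0,c],[0,-1,0]])
def plan(pos,az,n=None,s=None):
    s=s or r.observe(); p=np.array(s["position"]);R=np.array(s["tool_rot"]);T=down(az)
    rv=Ro.from_matrix(R.T@T).as_rotvec(); d=np.array(pos)-p
    n=n or max(1,int(np.ceil(max(np.abs(d).max()/16,np.linalg.norm(rv)/.11))))
    print("n",n,"dist",np.round(d,1),"rv",np.round(rv,3)); out=[]
    for i in range(n):
        t=(R.T@d)/n/20; w=rv/n/.12
        out.append({k:round(float(v),2) for k,v in zip(("x","y","z","rx","ry","rz"),(*t,*w)) if abs(v)>.005})
        R=R@Ro.from_rotvec(rv/n).as_matrix()
    print(json.dumps(out).replace('"',''))
O=np.array([534.1,110.9]); YAW=-0.033
def fw(x,y): c,s=np.cos(YAW),np.sin(YAW); return O+x*np.array([c,s])+y*np.array([-s,c])
def wf(p): c,s=np.cos(YAW),np.sin(YAW); d=np.array(p)[:2]-O; return np.array([c*d[0]+s*d[1],-s*d[0]+c*d[1]])
E
python3 -c "
from h import *
print(r.nose_length); plan([563.6,-26.5,190],32)"
```

```text
8.0
n 32 dist [403.5 499.  -48.3] rv [-0.002 -1.833 -0.002]
[{x: -0.56, y: 0.08, z: 0.83, ry: -0.48}, {x: -0.51, y: 0.08, z: 0.86, ry: -0.48}, {x: -0.46, y: 0.08, z: 0.89, ry: -0.48}, {x: -0.41, y: 0.08, z: 0.91, ry: -0.48}, {x: -0.36, y: 0.08, z: 0.94, ry: -0.48}, {x: -0.3, y: 0.08, z: 0.96, ry: -0.48}, {x: -0.25, y: 0.08, z: 0.97, ry: -0.48}, {x: -0.19, y: 0.08, z: 0.98, ry: -0.48}, {x: -0.14, y: 0.08, z: 0.99, ry: -0.48}, {x: -0.08, y: 0.08, z: 1.0, ry: -0.48}, {x: -0.02, y: 0.08, z: 1.0, ry: -0.48}, {x: 0.04, y: 0.08, z: 1.0, ry: -0.48}, {x: 0.09, y: 0.08, z: 1.0, ry: -0.48}, {x: 0.15, y: 0.08, z: 0.99, ry: -0.48}, {x: 0.21, y: 0.08, z: 0.98, ry: -0.48}, {x: 0.26, y: 0.08, z: 0.97, ry: -0.48}, {x: 0.32, y: 0.08, z: 0.95, ry: -0.48}, {x: 0.37, y: 0.08, z: 0.93, ry: -0.48}, {x: 0.42, y: 0.08, z: 0.91, ry: -0.48}, {x: 0.48, y: 0.08, z: 0.88, ry: -0.48}, {x: 0.52, y: 0.08, z: 0.85, ry: -0.48}, {x: 0.57, y: 0.08, z: 0.82, ry: -0.48}, {x: 0.62, y: 0.08, z: 0.79, ry: -0.48}, {x: 0.66, y: 0.08, z: 0.75, ry: -0.48}, {x: 0.71, y: 0.08, z: 0.71, ry: -0.48}, {x: 0.74, y: 0.08, z: 0.67, ry: -0.48}, {x: 0.78, y: 0.08, z: 0.63, ry: -0.48}, {x: 0.82, y: 0.08, z: 0.58, ry: -0.48}, {x: 0.85, y: 0.08, z: 0.53, ry: -0.48}, {x: 0.88, y: 0.08, z: 0.48, ry: -0.48}, {x: 0.9, y: 0.08, z: 0.43, ry: -0.48}, {x: 0.93, y: 0.08, z: 0.38, ry: -0.48}]
```

>>> play_rows:
  moves:
    - {"x": -0.55,"z": 0.83,"ry": -0.48}
    - {"x": -0.5,"z": 0.86,"ry": -0.48}
    - {"x": -0.45,"z": 0.89,"ry": -0.48}
    - {"x": -0.4,"z": 0.91,"ry": -0.48}
    - {"x": -0.35,"z": 0.94,"ry": -0.48}
    - {"x": -0.3,"z": 0.96,"ry": -0.48}
    - {"x": -0.25,"z": 0.97,"ry": -0.48}
    - {"x": -0.2,"z": 0.98,"ry": -0.48}
    - {"x": -0.15,"z": 1,"ry": -0.48}
    - {"x": -0.1,"z": 1,"ry": -0.48}
    - {"x": 0,"z": 1,"ry": -0.48}
    - {"x": 0.05,"z": 1,"ry": -0.48}
  claw: 1

```text
schema error: expected keys x, y, z, rx, ry, rz
```

```bash
python3 -c "
from h import *
plan([563.6,-26.5,190],32)"
```

```text
n 32 dist [403.5 499.  -48.3] rv [-0.002 -1.833 -0.002]
[{x: -0.56, y: 0.08, z: 0.83, ry: -0.48}, {x: -0.51, y: 0.08, z: 0.86, ry: -0.48}, {x: -0.46, y: 0.08, z: 0.89, ry: -0.48}, {x: -0.41, y: 0.08, z: 0.91, ry: -0.48}, {x: -0.36, y: 0.08, z: 0.94, ry: -0.48}, {x: -0.3, y: 0.08, z: 0.96, ry: -0.48}, {x: -0.25, y: 0.08, z: 0.97, ry: -0.48}, {x: -0.19, y: 0.08, z: 0.98, ry: -0.48}, {x: -0.14, y: 0.08, z: 0.99, ry: -0.48}, {x: -0.08, y: 0.08, z: 1.0, ry: -0.48}, {x: -0.02, y: 0.08, z: 1.0, ry: -0.48}, {x: 0.04, y: 0.08, z: 1.0, ry: -0.48}, {x: 0.09, y: 0.08, z: 1.0, ry: -0.48}, {x: 0.15, y: 0.08, z: 0.99, ry: -0.48}, {x: 0.21, y: 0.08, z: 0.98, ry: -0.48}, {x: 0.26, y: 0.08, z: 0.97, ry: -0.48}, {x: 0.32, y: 0.08, z: 0.95, ry: -0.48}, {x: 0.37, y: 0.08, z: 0.93, ry: -0.48}, {x: 0.42, y: 0.08, z: 0.91, ry: -0.48}, {x: 0.48, y: 0.08, z: 0.88, ry: -0.48}, {x: 0.52, y: 0.08, z: 0.85, ry: -0.48}, {x: 0.57, y: 0.08, z: 0.82, ry: -0.48}, {x: 0.62, y: 0.08, z: 0.79, ry: -0.48}, {x: 0.66, y: 0.08, z: 0.75, ry: -0.48}, {x: 0.71, y: 0.08, z: 0.71, ry: -0.48}, {x: 0.74, y: 0.08, z: 0.67, ry: -0.48}, {x: 0.78, y: 0.08, z: 0.63, ry: -0.48}, {x: 0.82, y: 0.08, z: 0.58, ry: -0.48}, {x: 0.85, y: 0.08, z: 0.53, ry: -0.48}, {x: 0.88, y: 0.08, z: 0.48, ry: -0.48}, {x: 0.9, y: 0.08, z: 0.43, ry: -0.48}, {x: 0.93, y: 0.08, z: 0.38, ry: -0.48}]
```

All six keys are needed in every row.

>>> play_rows:
  moves:
    - {"x": -0.55,"y": 0,"z": 0.83,"rx": 0,"ry": -0.48,"rz": 0}
    - {"x": -0.5,"y": 0,"z": 0.86,"rx": 0,"ry": -0.48,"rz": 0}
    - {"x": -0.45,"y": 0,"z": 0.89,"rx": 0,"ry": -0.48,"rz": 0}
    - {"x": -0.4,"y": 0,"z": 0.91,"rx": 0,"ry": -0.48,"rz": 0}
    - {"x": -0.35,"y": 0,"z": 0.94,"rx": 0,"ry": -0.48,"rz": 0}
    - {"x": -0.3,"y": 0,"z": 0.96,"rx": 0,"ry": -0.48,"rz": 0}
    - {"x": -0.25,"y": 0,"z": 0.97,"rx": 0,"ry": -0.48,"rz": 0}
    - {"x": -0.2,"y": 0,"z": 0.98,"rx": 0,"ry": -0.48,"rz": 0}
    - {"x": -0.15,"y": 0,"z": 1,"rx": 0,"ry": -0.48,"rz": 0}
    - {"x": -0.1,"y": 0,"z": 1,"rx": 0,"ry": -0.48,"rz": 0}
    - {"x": 0,"y": 0,"z": 1,"rx": 0,"ry": -0.48,"rz": 0}
    - {"x": 0.05,"y": 0,"z": 1,"rx": 0,"ry": -0.48,"rz": 0}
  claw: 1

```text
t: 1.6
position: [318.1, -320.7, 238.4]
tool_rot: [[0.861, -0.0, 0.508], [-0.508, 0.004, 0.861], [-0.002, -1.0, 0.003]]
force: [-1.0, -0.0, -0.6]
width: 85.3
```

```bash
python3 -c "
from h import *
plan([563.6,-26.5,190],32)"
```

```text
n 19 dist [245.5 294.2 -48.4] rv [-0.004 -1.092 -0.   ]
[{x: 0.16, y: 0.13, z: 0.99, ry: -0.48}, {x: 0.22, y: 0.13, z: 0.98, ry: -0.48}, {x: 0.28, y: 0.13, z: 0.97, ry: -0.48}, {x: 0.33, y: 0.13, z: 0.95, ry: -0.48}, {x: 0.39, y: 0.13, z: 0.93, ry: -0.48}, {x: 0.44, y: 0.13, z: 0.91, ry: -0.48}, {x: 0.49, y: 0.13, z: 0.88, ry: -0.48}, {x: 0.54, y: 0.13, z: 0.85, ry: -0.48}, {x: 0.59, y: 0.13, z: 0.82, ry: -0.48}, {x: 0.63, y: 0.13, z: 0.78, ry: -0.48}, {x: 0.68, y: 0.13, z: 0.75, ry: -0.48}, {x: 0.72, y: 0.13, z: 0.71, ry: -0.48}, {x: 0.76, y: 0.13, z: 0.66, ry: -0.48}, {x: 0.8, y: 0.13, z: 0.62, ry: -0.48}, {x: 0.83, y: 0.13, z: 0.57, ry: -0.48}, {x: 0.86, y: 0.13, z: 0.52, ry: -0.48}, {x: 0.89, y: 0.13, z: 0.47, ry: -0.48}, {x: 0.92, y: 0.13, z: 0.42, ry: -0.48}, {x: 0.94, y: 0.13, z: 0.37, ry: -0.48}]
```

>>> play_rows:
  moves:
    - {"x": 0.16,"y": 0.13,"z": 1,"rx": 0,"ry": -0.48,"rz": 0}
    - {"x": 0.22,"y": 0.13,"z": 0.98,"rx": 0,"ry": -0.48,"rz": 0}
    - {"x": 0.28,"y": 0.13,"z": 0.97,"rx": 0,"ry": -0.48,"rz": 0}
    - {"x": 0.33,"y": 0.13,"z": 0.95,"rx": 0,"ry": -0.48,"rz": 0}
    - {"x": 0.39,"y": 0.13,"z": 0.93,"rx": 0,"ry": -0.48,"rz": 0}
    - {"x": 0.44,"y": 0.13,"z": 0.91,"rx": 0,"ry": -0.48,"rz": 0}
    - {"x": 0.49,"y": 0.13,"z": 0.88,"rx": 0,"ry": -0.48,"rz": 0}
    - {"x": 0.54,"y": 0.13,"z": 0.85,"rx": 0,"ry": -0.48,"rz": 0}
    - {"x": 0.59,"y": 0.13,"z": 0.82,"rx": 0,"ry": -0.48,"rz": 0}
    - {"x": 0.63,"y": 0.13,"z": 0.78,"rx": 0,"ry": -0.48,"rz": 0}

```text
t: 2.85
position: [453.5, -152.4, 211.1]
tool_rot: [[0.997, 0.0, -0.083], [0.083, 0.004, 0.997], [0.001, -1.0, 0.004]]
force: [-0.2, -0.7, 0.6]
width: 85.5
```

>>> play_rows:
  moves:
    - {"x": 0.68,"y": 0.13,"z": 0.75,"rx": 0,"ry": -0.48,"rz": 0}
    - {"x": 0.72,"y": 0.13,"z": 0.71,"rx": 0,"ry": -0.48,"rz": 0}
    - {"x": 0.76,"y": 0.13,"z": 0.66,"rx": 0,"ry": -0.48,"rz": 0}
    - {"x": 0.8,"y": 0.13,"z": 0.62,"rx": 0,"ry": -0.48,"rz": 0}
    - {"x": 0.83,"y": 0.13,"z": 0.57,"rx": 0,"ry": -0.48,"rz": 0}
    - {"x": 0.86,"y": 0.13,"z": 0.52,"rx": 0,"ry": -0.48,"rz": 0}
    - {"x": 0.89,"y": 0.13,"z": 0.47,"rx": 0,"ry": -0.48,"rz": 0}
    - {"x": 0.92,"y": 0.13,"z": 0.42,"rx": 0,"ry": -0.48,"rz": 0}
    - {"x": 0.94,"y": 0.13,"z": 0.37,"rx": 0,"ry": -0.48,"rz": 0}
    - {"x": 0,"y": 0,"z": 0,"rx": 0,"ry": 0,"rz": 0}

```text
t: 4.1
position: [570.1, 6.2, 186.1]
tool_rot: [[0.801, 0.0, -0.599], [0.599, 0.006, 0.801], [0.004, -1.0, 0.004]]
force: [0.4, -0.2, 0.3]
width: 85.4
```

```bash
python3 - <<'E'
from h import *
f=grab("wrist"); W=cloud(f); z=W[...,2]
print(f["hand_eye"])
for lo,hi,n in((113,123,"knob"),(72,84,"disc")):
    m=(z>lo)&(z<hi)&(np.hypot(W[...,0]-564,W[...,1]+27)<40); P=W[m]
    if len(P): 
        c,rad=cv2.minEnclosingCircle(P[:,:2].astype(np.float32)); print(n,len(P),np.round(np.median(P,0),1),np.round(c,1),round(rad,1),np.round(np.percentile(P,[2,98],0),1))
np.savez("w1.npz",W=W,p=f["pixels"]); cv2.imwrite("pics/w1.png",f["pixels"])
plan([563.6,-26.5,102],32)
E
```

```text
[[ 9.99998805e-01 -2.43265194e-05  1.54560443e-03  1.57869064e-01]
 [-1.47686988e-03 -3.10279170e-01  9.50644337e-01 -1.33719164e+02]
 [ 4.56442993e-04 -9.50645484e-01 -3.10278835e-01  7.98874059e+01]
 [ 0.00000000e+00  0.00000000e+00  0.00000000e+00  1.00000000e+00]]
knob 1171 [563.7 -25.  116.9] [564.6 -26.6] 17.8 [[549.2 -40.7 113.6]
 [579.3 -10.8 118.3]]
disc 1825 [559.6 -15.9  77. ] [569.6 -21.3] 37.9 [[536.1 -48.4  73. ]
 [601.7   2.9  78.4]]
n 6 dist [ -6.2 -31.2 -84.1] rv [-0.004  0.081  0.002]
[{x: -0.2, y: 0.7, z: -0.18, ry: 0.11}, {x: -0.2, y: 0.7, z: -0.18, ry: 0.11}, {x: -0.19, y: 0.7, z: -0.18, ry: 0.11}, {x: -0.19, y: 0.7, z: -0.19, ry: 0.11}, {x: -0.19, y: 0.7, z: -0.19, ry: 0.11}, {x: -0.18, y: 0.7, z: -0.19, ry: 0.11}]
```

View pics/w1.png

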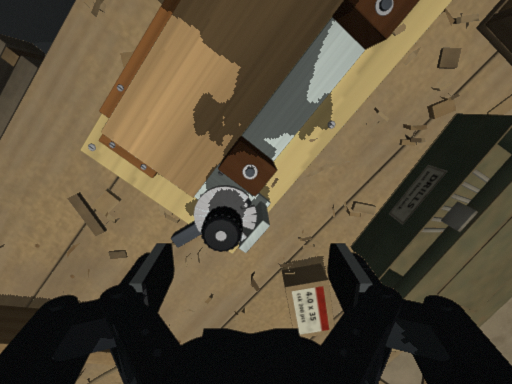

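Knob at px (221, 228), arm at (187, 233), wrist camera agrees with the top view (knob 564, -26.5). Going over the knob and down.

>>> play_rows:
  moves:
    - {"x": -0.6,"y": 0,"z": -0.5,"rx": 0,"ry": 0.2,"rz": 0}
    - {"x": -0.6,"y": 0,"z": -0.5,"rx": 0,"ry": 0.2,"rz": 0}
    - {"x": 0,"y": 0,"z": 0,"rx": 0,"ry": 0,"rz": 0}

```text
t: 4.53
position: [560.6, -32.2, 186.1]
tool_rot: [[0.835, -0.001, -0.55], [0.55, 0.0, 0.835], [-0.001, -1.0, 0.001]]
force: [-0.1, -0.2, -0.8]
width: 85.4
```

```bash
python3 -c "
from h import *
plan([564.2,-26.4,102],32)"
```

```text
n 6 dist [  3.6   5.8 -84.1] rv [-0.001  0.024 -0.001]
[{x: 0.05, y: 0.7, z: 0.02, ry: 0.03}, {x: 0.05, y: 0.7, z: 0.02, ry: 0.03}, {x: 0.05, y: 0.7, z: 0.02, ry: 0.03}, {x: 0.05, y: 0.7, z: 0.02, ry: 0.03}, {x: 0.05, y: 0.7, z: 0.02, ry: 0.03}, {x: 0.05, y: 0.7, z: 0.02, ry: 0.03}]
```

>>> play_rows:
  moves:
    - {"x": 0.15,"y": 0.8,"z": 0.06,"rx": 0,"ry": 0,"rz": 0}
    - {"x": 0.1,"y": 0.9,"z": 0.04,"rx": 0,"ry": 0,"rz": 0}
    - {"x": 0.05,"y": 0.8,"z": 0.02,"rx": 0,"ry": 0,"rz": 0}
    - {"x": 0,"y": 0.7,"z": 0,"rx": 0,"ry": 0,"rz": 0}
    - {"x": 0,"y": 0.4,"z": 0,"rx": 0,"ry": 0,"rz": 0}
    - {"x": 0,"y": 0.2,"z": 0,"rx": 0,"ry": 0,"rz": 0}
    - {"x": 0,"y": 0,"z": 0,"rx": 0,"ry": 0,"rz": 0}

```text
t: 5.4
position: [563.6, -26.2, 104.4]
tool_rot: [[0.835, -0.002, -0.55], [0.55, 0.001, 0.835], [-0.001, -1.0, 0.002]]
force: [-0.2, -0.3, 0.5]
width: 85.5
```

```bash
python3 -c "
from h import *
plan([564.2,-26.4,102],32)"
```

```text
n 1 dist [ 0.6 -0.2 -2.4] rv [-0.002  0.024 -0.001]
[{x: 0.02, y: 0.12, z: -0.03, rx: -0.02, ry: 0.2, rz: -0.01}]
```

>>> play_rows:
  moves:
    - {"x": 0,"y": 0.1,"z": 0,"rx": 0,"ry": 0,"rz": 0}
    - {"x": 0,"y": 0,"z": 0,"rx": 0,"ry": 0,"rz": 0}
    - {"x": 0,"y": 0,"z": 0,"rx": 0,"ry": 0,"rz": 0}
    - {"x": 0,"y": 0,"z": 0,"rx": 0,"ry": 0,"rz": 0}
    - {"x": 0,"y": 0,"z": 0,"rx": 0,"ry": 0,"rz": 0}
    - {"x": 0,"y": 0,"z": 0,"rx": 0,"ry": 0,"rz": 0}
  claw: 0
  squeeze: 45

```text
t: 6.15
position: [564.3, -26.5, 104.0]
tool_rot: [[0.836, 0.0, -0.549], [0.549, 0.001, 0.836], [0.001, -1.0, 0.0]]
force: [-1.4, -0.4, 0.6]
width: 32.6
```

>>> play_rows:
  moves:
    - {"x": 0,"y": 0.2,"z": 0,"rx": 0,"ry": 0,"rz": 0}
    - {"x": 0,"y": 0.2,"z": 0,"rx": 0,"ry": 0,"rz": 0}
    - {"x": 0,"y": 0.15,"z": 0,"rx": 0,"ry": 0,"rz": 0}

```text
t: 6.52
position: [564.5, -26.6, 96.1]
tool_rot: [[0.836, 0.001, -0.549], [0.549, -0.001, 0.836], [0.0, -1.0, -0.002]]
force: [-3.4, -0.7, 8.9]
width: 32.4
```

>>> play_rows:
  moves:
    - {"x": 0,"y": 0.1,"z": 0,"rx": 0,"ry": 0.5,"rz": 0}
    - {"x": 0,"y": 0.1,"z": 0,"rx": 0,"ry": 0.8,"rz": 0}
    - {"x": 0,"y": 0.1,"z": 0,"rx": 0,"ry": 0.8,"rz": 0}
    - {"x": 0,"y": 0.1,"z": 0,"rx": 0,"ry": 0.8,"rz": 0}
    - {"x": 0,"y": 0.1,"z": 0,"rx": 0,"ry": 0.8,"rz": 0}
    - {"x": 0,"y": 0.1,"z": 0,"rx": 0,"ry": 0.8,"rz": 0}
    - {"x": 0,"y": 0.1,"z": 0,"rx": 0,"ry": 0.8,"rz": 0}
    - {"x": 0,"y": 0.1,"z": 0,"rx": 0,"ry": 0.8,"rz": 0}
    - {"x": 0,"y": 0.1,"z": 0,"rx": 0,"ry": 0.8,"rz": 0}
    - {"x": 0,"y": 0.1,"z": 0,"rx": 0,"ry": 0.5,"rz": 0}
    - {"x": 0,"y": 0.1,"z": 0,"rx": 0,"ry": 0.2,"rz": 0}

```text
t: 7.9
position: [565.1, -26.3, 95.8]
tool_rot: [[0.937, 0.005, 0.35], [-0.35, -0.011, 0.937], [0.009, -1.0, -0.009]]
force: [-4.2, -0.3, 13.3]
width: 32.7
```

```bash
python3 -c "
from h import *
s=r.observe(); R=s['tool_rot'];a=np.arctan2(R[1,0],R[0,0]); print(np.degrees(a), 'turned',0.5812-a, s['torque'],s['force'])"
```

```text
-20.50063667306028 turned 0.9390036086999982 [0.00964521 1.10541594 0.03929184] [-4.17053414 -0.30334316 13.27654291]
```

>>> play_rows:
  moves:
    - {"x": 0,"y": 0.08,"z": 0,"rx": 0,"ry": 0.7,"rz": 0}
    - {"x": 0,"y": 0.08,"z": 0,"rx": 0,"ry": 0.7,"rz": 0}
    - {"x": 0,"y": 0.08,"z": 0,"rx": 0,"ry": 0.5,"rz": 0}
    - {"x": 0,"y": 0.08,"z": 0,"rx": 0,"ry": 0.4,"rz": 0}
    - {"x": 0,"y": 0.08,"z": 0,"rx": 0,"ry": 0.2,"rz": 0}

```text
t: 8.52
position: [565.2, -26.3, 95.8]
tool_rot: [[0.786, 0.007, 0.619], [-0.618, -0.014, 0.786], [0.014, -1.0, -0.007]]
force: [-2.6, -0.7, 8.3]
width: 32.6
```

```bash
python3 -c "
from h import *
s=r.observe(); R=s['tool_rot'];a=np.arctan2(R[1,0],R[0,0]); print(np.degrees(a), 'turned',0.5812-a, s['torque'],s['force'])"
```

```text
-38.20353759444273 turned 1.2479775169324598 [0.0953329  1.03087231 0.20218181] [-2.62319431 -0.74934781  8.3203626 ]
```

>>> play_rows:
  moves:
    - {"x": 0,"y": -0.15,"z": 0,"rx": 0,"ry": -0.1,"rz": 0}
    - {"x": 0,"y": -0.2,"z": 0,"rx": 0,"ry": 0,"rz": 0}
    - {"x": 0,"y": -0.1,"z": 0,"rx": 0,"ry": 0,"rz": 0}
    - {"x": 0,"y": 0,"z": 0,"rx": 0,"ry": 0,"rz": 0}

```text
t: 9.02
position: [564.8, -26.4, 103.9]
tool_rot: [[0.793, 0.006, 0.609], [-0.609, -0.014, 0.793], [0.013, -1.0, -0.008]]
force: [0.4, -0.2, 1.8]
width: 32.4
```

```bash
python3 -c "
from h import *
s=r.observe(); R=s['tool_rot'];a=np.arctan2(R[1,0],R[0,0]); print(np.degrees(a), 'turned',0.5812-a, s['torque'],s['force'])"
```

```text
-37.516964832037445 turned 1.2359945616739747 [0.13002514 0.01440006 0.00600162] [ 0.37975763 -0.238549    1.80722009]
```

>>> play_rows:
  moves:
    - {"x": 0,"y": 0,"z": 0,"rx": 0,"ry": 0,"rz": 0}
    - {"x": 0,"y": 0,"z": 0,"rx": 0,"ry": 0,"rz": 0}
    - {"x": 0,"y": 0,"z": 0,"rx": 0,"ry": 0,"rz": 0}
    - {"x": 0,"y": -0.3,"z": 0,"rx": 0,"ry": 0,"rz": 0}
    - {"x": 0,"y": -0.6,"z": 0,"rx": 0,"ry": 0,"rz": 0}
    - {"x": 0,"y": -0.8,"z": 0,"rx": 0,"ry": 0,"rz": 0}
    - {"x": 0,"y": -0.8,"z": 0,"rx": 0,"ry": 0,"rz": 0}
    - {"x": 0,"y": -0.8,"z": 0,"rx": 0,"ry": 0,"rz": 0}
    - {"x": 0,"y": -0.4,"z": 0,"rx": 0,"ry": 0,"rz": 0}
  claw: 1

```text
t: 10.15
position: [565.6, -24.5, 186.6]
tool_rot: [[0.794, 0.01, 0.608], [-0.608, -0.015, 0.794], [0.017, -1.0, -0.005]]
force: [-0.3, -0.8, 0.1]
width: 85.5
```

```bash
python3 - <<'E'
from h import *
f=grab("top"); W=cloud(f); z=W[...,2]
# arm: stop-arm points height ~68mm in fence frame near y=-137, x<0
F=np.array([wf(q) for q in W.reshape(-1,3)]).reshape(384,512,2)
m=(z>52)&(z<85)&(F[...,0]<0)&(F[...,0]>-45)&(F[...,1]<-110)&(F[...,1]>-175)
print(m.sum(), np.round(np.c_[F[m],z[m]][::4],1))
k=(z>110)&(np.hypot(F[...,0]-34,F[...,1]+137)<22); print("knob top",np.median(z[k]))
plan([472.7,-329.9,150],-59.6)
E
```

```text
0 []
knob top 581.8275631543072
n 20 dist [ -93.4 -305.4  -37.4] rv [0.001 0.386 0.019]
[{x: 0.28, y: 0.1, z: -0.75, ry: 0.16, rz: 0.01}, {x: 0.29, y: 0.1, z: -0.74, ry: 0.16, rz: 0.01}, {x: 0.31, y: 0.1, z: -0.74, ry: 0.16, rz: 0.01}, {x: 0.32, y: 0.1, z: -0.73, ry: 0.16, rz: 0.01}, {x: 0.33, y: 0.1, z: -0.72, ry: 0.16, rz: 0.01}, {x: 0.35, y: 0.1, z: -0.72, ry: 0.16, rz: 0.01}, {x: 0.36, y: 0.1, z: -0.71, ry: 0.16, rz: 0.01}, {x: 0.38, y: 0.1, z: -0.7, ry: 0.16, rz: 0.01}, {x: 0.39, y: 0.1, z: -0.7, ry: 0.16, rz: 0.01}, {x: 0.4, y: 0.1, z: -0.69, ry: 0.16, rz: 0.01}, {x: 0.42, y: 0.1, z: -0.68, ry: 0.16, rz: 0.01}, {x: 0.43, y: 0.1, z: -0.67, ry: 0.16, rz: 0.01}, {x: 0.44, y: 0.1, z: -0.66, ry: 0.16, rz: 0.01}, {x: 0.46, y: 0.1, z: -0.66, ry: 0.16, rz: 0.01}, {x: 0.47, y: 0.1, z: -0.65, ry: 0.16, rz: 0.01}, {x: 0.48, y: 0.1, z: -0.64, ry: 0.16, rz: 0.01}, {x: 0.49, y: 0.1, z: -0.63, ry: 0.16, rz: 0.01}, {x: 0.51, y: 0.1, z: -0.62, ry: 0.16, rz: 0.01}, {x: 0.52, y: 0.09, z: -0.61, ry: 0.16, rz: 0.01}, {x: 0.53, y: 0.09, z: -0.6, ry: 0.16, rz: 0.01}]
```

>>> play_rows:
  moves:
    - {"x": 0.3,"y": 0,"z": -0.75,"rx": 0,"ry": 0.16,"rz": 0}
    - {"x": 0.3,"y": 0,"z": -0.75,"rx": 0,"ry": 0.16,"rz": 0}
    - {"x": 0.3,"y": 0,"z": -0.75,"rx": 0,"ry": 0.16,"rz": 0}
    - {"x": 0.32,"y": 0,"z": -0.73,"rx": 0,"ry": 0.16,"rz": 0}
    - {"x": 0.33,"y": 0,"z": -0.72,"rx": 0,"ry": 0.16,"rz": 0}
    - {"x": 0.35,"y": 0,"z": -0.72,"rx": 0,"ry": 0.16,"rz": 0}
    - {"x": 0.36,"y": 0,"z": -0.71,"rx": 0,"ry": 0.16,"rz": 0}
    - {"x": 0.38,"y": 0,"z": -0.7,"rx": 0,"ry": 0.16,"rz": 0}
    - {"x": 0.4,"y": 0,"z": -0.7,"rx": 0,"ry": 0.16,"rz": 0}
    - {"x": 0.4,"y": 0,"z": -0.7,"rx": 0,"ry": 0.16,"rz": 0}

```text
t: 11.45
position: [513.1, -189.4, 187.3]
tool_rot: [[0.652, 0.007, 0.758], [-0.758, -0.015, 0.652], [0.016, -1.0, -0.005]]
force: [-0.1, 0.5, -0.2]
width: 84.8
```

>>> play_rows:
  moves:
    - {"x": 0.42,"y": 0,"z": -0.68,"rx": 0,"ry": 0.16,"rz": 0.1}
    - {"x": 0.43,"y": 0,"z": -0.67,"rx": 0,"ry": 0.16,"rz": 0.1}
    - {"x": 0.44,"y": 0,"z": -0.66,"rx": 0,"ry": 0.16,"rz": 0}
    - {"x": 0.46,"y": 0,"z": -0.66,"rx": 0,"ry": 0.16,"rz": 0}
    - {"x": 0.47,"y": 0,"z": -0.65,"rx": 0,"ry": 0.16,"rz": 0}
    - {"x": 0.48,"y": 0,"z": -0.64,"rx": 0,"ry": 0.16,"rz": 0}
    - {"x": 0.5,"y": 0,"z": -0.63,"rx": 0,"ry": 0.16,"rz": 0}
    - {"x": 0.5,"y": 0,"z": -0.62,"rx": 0,"ry": 0.16,"rz": 0}
    - {"x": 0.4,"y": 0,"z": -0.5,"rx": 0,"ry": 0.1,"rz": 0}
    - {"x": 0,"y": 0,"z": 0,"rx": 0,"ry": 0,"rz": 0}

```text
t: 12.7
position: [464.9, -334.5, 187.3]
tool_rot: [[0.505, -0.009, 0.863], [-0.863, 0.004, 0.505], [-0.008, -1.0, -0.006]]
force: [0.5, 0.3, -0.0]
width: 85.4
```

```bash
python3 - <<'E'
from h import *
f=grab("wrist"); W=cloud(f); z=W[...,2]
m=(z>57)&(z<67)&(abs(W[...,0]-472)<140)&(abs(W[...,1]+330)<100); P=W[m]
print(len(P),cv2.minAreaRect(P[:,:2].astype(np.float32)),np.median(P[:,2]))
np.savez("w2.npz",W=W,p=f["pixels"])
t=grab("top"); Wt=cloud(t); z=Wt[...,2]; np.savez("t2.npz",W=Wt,p=t["pixels"])
F=np.array([wf(q) for q in Wt.reshape(-1,3)]).reshape(384,512,2)
m=(z>52)&(z<90)&(F[...,0]<0)&(F[...,0]>-45)&(F[...,1]<-105)&(F[...,1]>-175)
print(m.sum(), np.round(np.c_[F[m],z[m]],1).tolist())
k=(z>100)&(np.hypot(F[...,0]-34,F[...,1]+137)<22); print("knob top",np.median(z[k]))
cv2.imwrite("pics/w2.png",np.hstack([f["pixels"][::1],cv2.resize(t["pixels"][165:265,180:313],None,fx=2.15,fy=3.84)]))
plan([472.7,-329.9,38],-59.6)
E
```

```text
5677 ((474.0973205566406, -331.4097595214844), (258.5032043457031, 22.046295166015625), 30.403587341308594) 60.94995416142304
41 [[-2.1, -128.6, 66.8], [-2.0, -131.9, 69.2], [-2.0, -135.1, 72.0], [-1.9, -138.5, 70.5], [-1.8, -141.9, 69.3], [-5.4, -128.7, 67.3], [-5.4, -132.0, 68.3], [-5.2, -135.5, 64.6], [-5.2, -138.5, 72.0], [-5.1, -142.1, 67.0], [-8.8, -128.8, 64.0], [-8.7, -132.0, 70.5], [-8.7, -135.3, 71.2], [-8.5, -138.7, 68.7], [-8.4, -142.2, 67.2], [-12.1, -128.9, 64.3], [-12.1, -132.1, 69.0], [-12.0, -135.5, 67.2], [-11.9, -138.7, 71.9], [-11.8, -142.2, 68.7], [-15.5, -128.8, 70.5], [-15.4, -132.2, 68.1], [-15.3, -135.6, 66.7], [-15.3, -138.7, 73.3], [-15.2, -142.2, 69.9], [-18.9, -128.9, 70.9], [-18.8, -132.4, 64.6], [-18.7, -135.6, 69.5], [-18.6, -139.1, 67.0], [-22.2, -129.0, 70.7], [-22.1, -132.3, 70.1], [-22.0, -135.7, 68.0], [-22.0, -139.1, 67.9], [-25.6, -129.1, 68.4], [-25.5, -132.3, 72.1], [-25.4, -136.0, 64.6], [-25.3, -139.3, 66.1], [-28.9, -129.1, 70.5], [-28.8, -132.6, 67.4], [-28.8, -136.0, 67.1], [-28.7, -139.4, 64.5]]
knob top 117.55960404023165
n 10 dist [   6.8    2.7 -149.3] rv [ 0.005  0.002 -0.009]
[{x: 0.01, y: 0.75, z: 0.04, rz: -0.01}, {x: 0.01, y: 0.75, z: 0.04, rz: -0.01}, {x: 0.01, y: 0.75, z: 0.04, rz: -0.01}, {x: 0.01, y: 0.75, z: 0.04, rz: -0.01}, {x: 0.01, y: 0.75, z: 0.04, rz: -0.01}, {x: 0.01, y: 0.75, z: 0.04, rz: -0.01}, {x: 0.01, y: 0.75, z: 0.04, rz: -0.01}, {x: 0.01, y: 0.75, z: 0.04, rz: -0.01}, {x: 0.01, y: 0.75, z: 0.04, rz: -0.01}, {x: 0.01, y: 0.75, z: 0.04, rz: -0.01}]
```

View pics/w2.png

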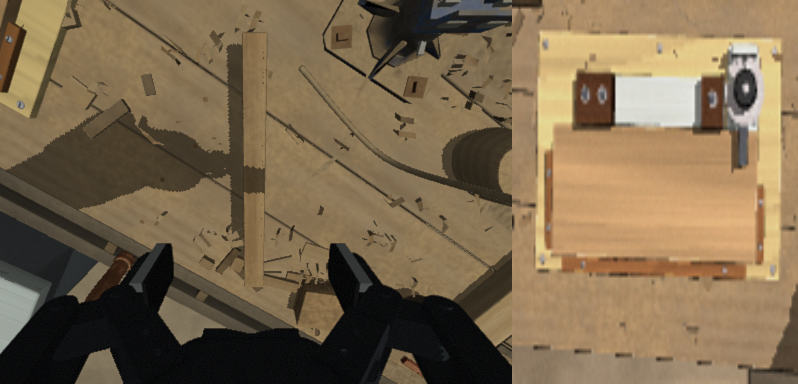

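Stop is square and up (wrist/top: arm at fence x 0…-29, y about -130…-143, knob top 117.6). The wrist picture shows the rail at px (255, 160). I'll check the pocket-hole side with a zoom of the first top picture.

```bash
python3 - <<'E'
from h import *
p=np.load("t2.npz")["p"]; q=np.load("top0.npz")["p"]
a=[cv2.resize(i[175:258,345:407],None,fx=6,fy=6,interpolation=cv2.INTER_CUBIC) for i in (q,p)]
cv2.imwrite("pics/z.png",np.clip(np.hstack(a).astype(float)*1.5,0,255).astype(np.uint8))
E
```

```text
(no output)
```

View pics/z.png

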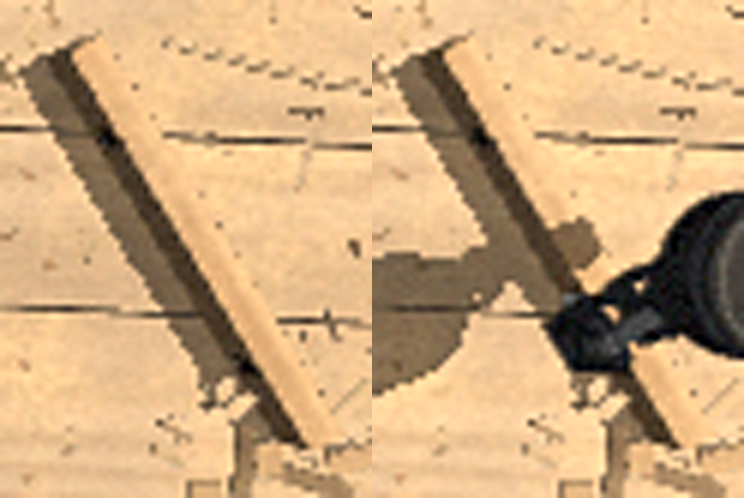

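>>> play_rows:
  moves:
    - {"x": 0.05,"y": 0.6,"z": 0.15,"rx": 0,"ry": 0,"rz": -0.05}
    - {"x": 0.05,"y": 0.8,"z": 0.12,"rx": 0,"ry": 0,"rz": 0}
    - {"x": 0,"y": 0.9,"z": 0.1,"rx": 0,"ry": 0,"rz": 0}
    - {"x": 0,"y": 0.9,"z": 0,"rx": 0,"ry": 0,"rz": 0}
    - {"x": 0,"y": 0.6,"z": 0,"rx": 0,"ry": 0,"rz": 0}
    - {"x": 0,"y": 0,"z": 0,"rx": 0,"ry": 0,"rz": 0}

```text
t: 13.55
position: [474.3, -324.5, 103.7]
tool_rot: [[0.514, -0.008, 0.858], [-0.858, 0.005, 0.514], [-0.009, -1.0, -0.005]]
force: [0.6, 0.5, 0.6]
width: 85.4
```

```bash
python3 -c "
from h import *
plan([473.8,-331,40],-59.6)"
```

```text
n 4 dist [ -0.5  -6.5 -63.7] rv [ 0.005  0.009 -0.008]
[{x: 0.07, y: 0.8, z: -0.04, rx: 0.01, ry: 0.02, rz: -0.02}, {x: 0.07, y: 0.8, z: -0.04, rx: 0.01, ry: 0.02, rz: -0.02}, {x: 0.07, y: 0.8, z: -0.05, rx: 0.01, ry: 0.02, rz: -0.02}, {x: 0.07, y: 0.8, z: -0.05, rx: 0.01, ry: 0.02, rz: -0.02}]
```

The zoom shows two dark holes in the left (jig-side) face at px (108, 138) and (245, 368), so the pocket side faces the jig. The rail therefore turns 58° counter-clockwise. Descending to grip.

>>> play_rows:
  moves:
    - {"x": 0.1,"y": 0.5,"z": -0.06,"rx": 0.05,"ry": 0.06,"rz": -0.06}
    - {"x": 0.1,"y": 0.7,"z": -0.06,"rx": 0,"ry": 0,"rz": 0}
    - {"x": 0.06,"y": 0.8,"z": -0.05,"rx": 0,"ry": 0,"rz": 0}
    - {"x": 0,"y": 0.6,"z": 0,"rx": 0,"ry": 0,"rz": 0}
    - {"x": 0,"y": 0.3,"z": 0,"rx": 0,"ry": 0,"rz": 0}
    - {"x": 0,"y": 0,"z": 0,"rx": 0,"ry": 0,"rz": 0}

```text
t: 14.3
position: [474.5, -331.6, 42.1]
tool_rot: [[0.507, 0.002, 0.862], [-0.862, 0.001, 0.507], [0.001, -1.0, 0.002]]
force: [0.8, -0.3, 0.5]
width: 85.6
```

```bash
python3 -c "
from h import *
plan([473.8,-331,38],-59.6)"
```

```text
n 1 dist [-0.7  0.6 -4.1] rv [-0.002  0.001  0.001]
[{x: -0.04, y: 0.21, z: -0.02, rx: -0.02, ry: 0.01, rz: 0.01}]
```

>>> play_rows:
  moves:
    - {"x": 0,"y": 0.2,"z": 0,"rx": 0,"ry": 0,"rz": 0}
    - {"x": 0,"y": 0,"z": 0,"rx": 0,"ry": 0,"rz": 0}
    - {"x": 0,"y": 0,"z": 0,"rx": 0,"ry": 0,"rz": 0}
    - {"x": 0,"y": 0,"z": 0,"rx": 0,"ry": 0,"rz": 0}
    - {"x": 0,"y": 0,"z": 0,"rx": 0,"ry": 0,"rz": 0}
    - {"x": 0,"y": 0,"z": 0,"rx": 0,"ry": 0,"rz": 0}
    - {"x": 0,"y": 0,"z": 0,"rx": 0,"ry": 0,"rz": 0}
  claw: 0
  squeeze: 60

```text
t: 15.18
position: [475.6, -332.0, 39.2]
tool_rot: [[0.507, 0.005, 0.862], [-0.862, -0.001, 0.507], [0.003, -1.0, 0.004]]
force: [0.1, 0.0, -1.6]
width: 21.0
```

```bash
python3 -c "
from h import *
s=r.observe(); print(s['force'],s['torque'],s['position'],s['tool_rot'])
"
```

```text
[ 0.12724072  0.0083255  -1.63033534] [-0.0344618   0.0082678  -0.07342118] [ 475.62017473 -332.00721885   39.20856381] [[ 0.5074807   0.00477603  0.86164989]
 [-0.86165684 -0.00100602  0.50749037]
 [ 0.00329063 -0.99998809  0.00360477]]
```

>>> play_rows:
  moves:
    - {"x": 0,"y": -0.3,"z": 0,"rx": 0,"ry": 0,"rz": 0}
    - {"x": 0,"y": -0.6,"z": 0,"rx": 0,"ry": 0,"rz": 0}
    - {"x": 0,"y": -0.8,"z": 0,"rx": 0,"ry": 0,"rz": 0}
    - {"x": 0,"y": -0.9,"z": 0,"rx": 0,"ry": 0,"rz": 0}
    - {"x": 0,"y": -0.9,"z": 0,"rx": 0,"ry": 0,"rz": 0}
    - {"x": 0,"y": -0.9,"z": 0,"rx": 0,"ry": 0,"rz": 0}
    - {"x": 0,"y": -0.8,"z": 0,"rx": 0,"ry": 0,"rz": 0}
    - {"x": 0,"y": -0.5,"z": 0,"rx": 0,"ry": 0,"rz": 0}
    - {"x": 0,"y": -0.2,"z": 0,"rx": 0,"ry": 0,"rz": 0}

```text
t: 16.3
position: [474.9, -331.8, 166.8]
tool_rot: [[0.507, 0.006, 0.862], [-0.862, -0.002, 0.507], [0.005, -1.0, 0.004]]
force: [0.3, 0.2, -2.7]
width: 21.4
```

```bash
python3 -c "
from h import *
print(r.observe()['force'],r.observe()['torque'])
plan([*fw(-45,13),170],-1.9,32)"
```

```text
[ 0.30239474  0.23551548 -2.71317728] [ 0.04431741  0.04497902 -0.04540715]
n 32 dist [ 14.7 457.2   3.2] rv [-1.000e-03 -1.005e+00  7.000e-03]
[{x: -0.6, y: -0.01, z: 0.38, ry: -0.26}, {x: -0.59, y: -0.01, z: 0.4, ry: -0.26}, {x: -0.58, y: -0.01, z: 0.42, ry: -0.26}, {x: -0.57, y: -0.01, z: 0.44, ry: -0.26}, {x: -0.55, y: -0.01, z: 0.45, ry: -0.26}, {x: -0.54, y: -0.01, z: 0.47, ry: -0.26}, {x: -0.52, y: -0.01, z: 0.49, ry: -0.26}, {x: -0.51, y: -0.01, z: 0.5, ry: -0.26}, {x: -0.49, y: -0.01, z: 0.52, ry: -0.26}, {x: -0.47, y: -0.01, z: 0.54, ry: -0.26}, {x: -0.46, y: -0.01, z: 0.55, ry: -0.26}, {x: -0.44, y: -0.01, z: 0.56, ry: -0.26}, {x: -0.42, y: -0.01, z: 0.58, ry: -0.26}, {x: -0.4, y: -0.01, z: 0.59, ry: -0.26}, {x: -0.38, y: -0.01, z: 0.6, ry: -0.26}, {x: -0.36, y: -0.01, z: 0.61, ry: -0.26}, {x: -0.35, y: -0.01, z: 0.63, ry: -0.26}, {x: -0.33, y: -0.01, z: 0.64, ry: -0.26}, {x: -0.31, y: -0.01, z: 0.65, ry: -0.26}, {x: -0.28, y: -0.01, z: 0.66, ry: -0.26}, {x: -0.26, z: 0.66, ry: -0.26}, {x: -0.24, z: 0.67, ry: -0.26}, {x: -0.22, z: 0.68, ry: -0.26}, {x: -0.2, z: 0.69, ry: -0.26}, {x: -0.18, z: 0.69, ry: -0.26}, {x: -0.16, z: 0.7, ry: -0.26}, {x: -0.13, z: 0.7, ry: -0.26}, {x: -0.11, z: 0.71, ry: -0.26}, {x: -0.09, z: 0.71, ry: -0.26}, {x: -0.07, z: 0.71, ry: -0.26}, {x: -0.05, z: 0.71, ry: -0.26}, {x: -0.02, z: 0.71, ry: -0.26}]
```

>>> play_rows:
  moves:
    - {"x": -0.6,"y": -0.02,"z": 0.38,"rx": 0,"ry": -0.26,"rz": 0.02}
    - {"x": -0.6,"y": -0.02,"z": 0.4,"rx": 0,"ry": -0.26,"rz": 0.02}
    - {"x": -0.58,"y": -0.02,"z": 0.42,"rx": 0,"ry": -0.26,"rz": 0.02}
    - {"x": -0.57,"y": -0.02,"z": 0.44,"rx": 0,"ry": -0.26,"rz": 0}
    - {"x": -0.55,"y": -0.02,"z": 0.45,"rx": 0,"ry": -0.26,"rz": 0}
    - {"x": -0.54,"y": -0.02,"z": 0.47,"rx": 0,"ry": -0.26,"rz": 0}
    - {"x": -0.52,"y": -0.02,"z": 0.49,"rx": 0,"ry": -0.26,"rz": 0}
    - {"x": -0.51,"y": -0.02,"z": 0.5,"rx": 0,"ry": -0.26,"rz": 0}
    - {"x": -0.49,"y": -0.02,"z": 0.52,"rx": 0,"ry": -0.26,"rz": 0}
    - {"x": -0.47,"y": -0.02,"z": 0.54,"rx": 0,"ry": -0.26,"rz": 0}
    - {"x": -0.46,"y": 0,"z": 0.55,"rx": 0,"ry": -0.26,"rz": 0}
    - {"x": -0.44,"y": 0,"z": 0.56,"rx": 0,"ry": -0.26,"rz": 0}

```text
t: 17.8
position: [477.1, -146.5, 170.3]
tool_rot: [[0.804, -0.001, 0.594], [-0.594, 0.007, 0.804], [-0.005, -1.0, 0.005]]
force: [-0.5, -0.2, -2.4]
width: 21.2
```

>>> play_rows:
  moves:
    - {"x": -0.42,"y": 0,"z": 0.58,"rx": 0,"ry": -0.26,"rz": 0}
    - {"x": -0.4,"y": 0,"z": 0.6,"rx": 0,"ry": -0.26,"rz": 0}
    - {"x": -0.38,"y": 0,"z": 0.6,"rx": 0,"ry": -0.26,"rz": 0}
    - {"x": -0.36,"y": 0,"z": 0.6,"rx": 0,"ry": -0.26,"rz": 0}
    - {"x": -0.35,"y": 0,"z": 0.63,"rx": 0,"ry": -0.26,"rz": 0}
    - {"x": -0.33,"y": 0,"z": 0.64,"rx": 0,"ry": -0.26,"rz": 0}
    - {"x": -0.31,"y": 0,"z": 0.65,"rx": 0,"ry": -0.26,"rz": 0}
    - {"x": -0.28,"y": 0,"z": 0.66,"rx": 0,"ry": -0.26,"rz": 0}
    - {"x": -0.26,"y": 0,"z": 0.66,"rx": 0,"ry": -0.26,"rz": 0}
    - {"x": -0.24,"y": 0,"z": 0.67,"rx": 0,"ry": -0.26,"rz": 0}

```text
t: 19.05
position: [477.1, 6.6, 171.5]
tool_rot: [[0.955, -0.0, 0.298], [-0.298, 0.007, 0.955], [-0.002, -1.0, 0.007]]
force: [0.0, -0.0, -3.0]
width: 21.0
```

```bash
python3 -c "
from h import *
plan([*fw(-45,13),170],-1.9,10)"
```

```text
n 10 dist [ 12.5 118.8  -1.5] rv [-0.007 -0.269 -0.001]
[{x: -0.12, y: 0.01, z: 0.59, rx: -0.01, ry: -0.22}, {x: -0.1, y: 0.01, z: 0.59, rx: -0.01, ry: -0.22}, {x: -0.09, y: 0.01, z: 0.59, rx: -0.01, ry: -0.22}, {x: -0.07, y: 0.01, z: 0.59, rx: -0.01, ry: -0.22}, {x: -0.05, y: 0.01, z: 0.59, rx: -0.01, ry: -0.22}, {x: -0.04, y: 0.01, z: 0.6, rx: -0.01, ry: -0.22}, {x: -0.02, y: 0.01, z: 0.6, rx: -0.01, ry: -0.22}, {x: -0.01, y: 0.01, z: 0.6, rx: -0.01, ry: -0.22}, {x: 0.01, y: 0.01, z: 0.6, rx: -0.01, ry: -0.22}, {x: 0.03, y: 0.01, z: 0.6, rx: -0.01, ry: -0.22}]
```

>>> play_rows:
  moves:
    - {"x": -0.12,"y": 0,"z": 0.6,"rx": 0,"ry": -0.22,"rz": 0}
    - {"x": -0.1,"y": 0,"z": 0.6,"rx": -0.02,"ry": -0.22,"rz": 0}
    - {"x": -0.09,"y": 0,"z": 0.6,"rx": -0.02,"ry": -0.22,"rz": 0}
    - {"x": -0.07,"y": 0,"z": 0.6,"rx": 0,"ry": -0.22,"rz": 0}
    - {"x": -0.05,"y": 0,"z": 0.6,"rx": 0,"ry": -0.22,"rz": 0}
    - {"x": -0.04,"y": 0,"z": 0.6,"rx": 0,"ry": -0.22,"rz": 0}
    - {"x": -0.02,"y": 0,"z": 0.6,"rx": 0,"ry": -0.22,"rz": 0}
    - {"x": 0,"y": 0,"z": 0.6,"rx": 0,"ry": -0.2,"rz": 0}
    - {"x": 0,"y": 0,"z": 0.5,"rx": 0,"ry": -0.1,"rz": 0}
    - {"x": 0,"y": 0,"z": 0.1,"rx": 0,"ry": -0.05,"rz": 0}
    - {"x": 0,"y": 0,"z": 0,"rx": 0,"ry": 0,"rz": 0}

```text
t: 20.42
position: [488.7, 123.3, 171.8]
tool_rot: [[0.998, -0.001, 0.058], [-0.058, 0.002, 0.998], [-0.002, -1.0, 0.002]]
force: [0.5, -0.2, -2.4]
width: 21.1
```

```bash
python3 - <<'E'
from h import *
plan([*fw(-45,13),78],-1.9)
f=grab("wrist"); W=cloud(f); z=W[...,2]; s=f["state"]; b=s["position"][2]-39.2; print("rail bottom est",b)
m=(abs(z-b-62)<6); n,l,st,c=cv2.connectedComponentsWithStats(m.astype(np.uint8)); i=1+st[1:,4].argmax(); P=W[l==i]
print(len(P),cv2.minAreaRect(P[:,:2].astype(np.float32)),np.median(P[:,2]))
# residual tilt along length
A=np.c_[P[:,:2]-P[:,:2].mean(0),np.ones(len(P))]; print(np.linalg.lstsq(A,P[:,2],rcond=None)[0])
# fence block fronts seen by wrist
F=np.array([wf(q) for q in W.reshape(-1,3)]).reshape(384,512,2)
for a,c in((-105,-70),(70,127)):
    m=(z>66)&(z<78)&(F[...,0]>-15)&(F[...,0]<55)&(F[...,1]>a-12)&(F[...,1]<c+12)
    if m.sum()>50: print("block",m.sum(),cv2.minAreaRect(F[m].astype(np.float32)))
cv2.imwrite("pics/w3.png",f["pixels"])
E
```

```text
n 6 dist [  0.9   2.1 -93.8] rv [-0.002 -0.024 -0.001]
[{x: 0.01, y: 0.78, z: 0.02, ry: -0.03}, {x: 0.01, y: 0.78, z: 0.02, ry: -0.03}, {x: 0.01, y: 0.78, z: 0.02, ry: -0.03}, {x: 0.01, y: 0.78, z: 0.02, ry: -0.03}, {x: 0.01, y: 0.78, z: 0.02, ry: -0.03}, {x: 0.01, y: 0.78, z: 0.02, ry: -0.03}]
rail bottom est 132.56345378399482
17645 ((495.2999572753906, 163.660400390625), (150.6885986328125, 47.78266143798828), 79.66217803955078) 193.5807197145673
[-5.55657026e-03 -3.53552155e-03  1.93666422e+02]
block 295 ((27.8709659576416, -74.74807739257812), (12.126792907714844, 37.22655487060547), 89.93888092041016)
block 4160 ((22.373537063598633, 98.7188720703125), (46.49504470825195, 56.94805908203125), 0.44516703486442566)
```

View pics/w3.png

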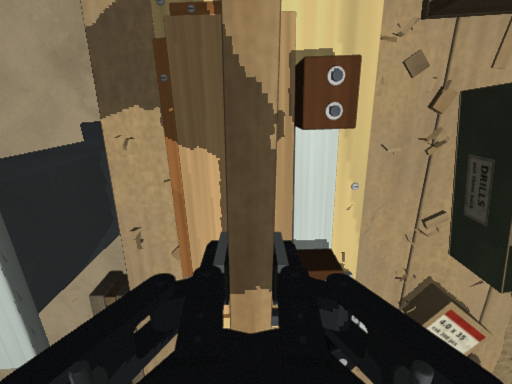

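Rail is held parallel over the shelf, in front of the fence (far block px (328, 92)). Lowering.

>>> play_rows:
  moves:
    - {"x": 0.02,"y": 0.4,"z": 0.03,"rx": 0,"ry": -0.05,"rz": 0}
    - {"x": 0.02,"y": 0.7,"z": 0.03,"rx": 0,"ry": -0.05,"rz": 0}
    - {"x": 0.02,"y": 0.8,"z": 0.03,"rx": 0,"ry": -0.05,"rz": 0}
    - {"x": 0,"y": 0.8,"z": 0.03,"rx": 0,"ry": -0.05,"rz": 0}
    - {"x": 0,"y": 0.8,"z": 0,"rx": 0,"ry": 0,"rz": 0}
    - {"x": 0,"y": 0.6,"z": 0,"rx": 0,"ry": 0,"rz": 0}
    - {"x": 0,"y": 0.3,"z": 0,"rx": 0,"ry": 0,"rz": 0}
    - {"x": 0,"y": 0,"z": 0,"rx": 0,"ry": 0,"rz": 0}

```text
t: 21.48
position: [488.0, 123.0, 74.9]
tool_rot: [[0.999, -0.007, 0.035], [-0.035, 0.0, 0.999], [-0.007, -1.0, -0.0]]
force: [0.8, 0.2, -2.7]
width: 21.3
```

```bash
python3 -c "
from h import *
print(r.observe()['force'],r.observe()['torque'])
W=np.load('top0.npz')['W'].reshape(-1,3); F=np.array([wf(q) for q in W])
m=(F[:,0]>8)&(F[:,0]<40)&(abs(F[:,1])<55); print('gap z',np.percentile(W[m,2],[5,50,95]))
m=(F[:,0]>-110)&(F[:,0]<-10)&(abs(F[:,1])<100); print('shelf z',np.percentile(W[m,2],[5,50,95]))
plan([*fw(-45,13),68],-1.9)"
```

```text
[ 0.83778136  0.24936438 -2.69438526] [ 0.02195381 -0.02122102 -0.01590443]
gap z [22.73589791 27.42831737 31.76642773]
shelf z [23.92406762 28.27199638 32.50613272]
n 1 dist [ 1.6  2.4 -6.9] rv [ 0.    -0.002 -0.007]
[{x: 0.08, y: 0.34, z: 0.12, ry: -0.02, rz: -0.06}]
```

>>> play_rows:
  moves:
    - {"x": 0,"y": 0.2,"z": 0,"rx": 0,"ry": 0,"rz": -0.06}
    - {"x": 0,"y": 0.1,"z": 0,"rx": 0,"ry": 0,"rz": 0}
    - {"x": 0,"y": 0.03,"z": 0,"rx": 0,"ry": 0,"rz": 0}
    - {"x": 0,"y": 0,"z": 0,"rx": 0,"ry": 0,"rz": 0}

```text
t: 21.98
position: [489.3, 123.4, 69.4]
tool_rot: [[0.999, 0.004, 0.035], [-0.035, 0.001, 0.999], [0.004, -1.0, 0.001]]
force: [0.1, -0.3, -1.9]
width: 21.3
```

```bash
python3 -c "
from h import *
s=r.observe();print(s['position'],s['force'],s['torque'],wf(s['position']),s['tool_rot'])"
```

```text
[489.29115288 123.43378338  69.36273628] [ 0.06854846 -0.31867026 -1.86134045] [0.02650713 0.00999351 0.02487551] [-45.19799071  11.04853577] [[ 9.99372981e-01  4.10865179e-03  3.51676518e-02]
 [-3.51702523e-02  5.62392559e-04  9.99381177e-01]
 [ 4.08633124e-03 -9.99991401e-01  7.06542248e-04]]
```

>>> play_rows:
  moves:
    - {"x": 0.3,"y": 0.04,"z": 0,"rx": 0,"ry": 0,"rz": -0.02}
    - {"x": 0.4,"y": 0.03,"z": 0,"rx": 0,"ry": 0,"rz": 0}
    - {"x": 0.3,"y": 0,"z": 0,"rx": 0,"ry": 0,"rz": 0}
    - {"x": 0.2,"y": 0,"z": 0,"rx": 0,"ry": 0,"rz": 0}
    - {"x": 0.1,"y": 0,"z": 0,"rx": 0,"ry": 0,"rz": 0}
    - {"x": 0,"y": 0,"z": 0,"rx": 0,"ry": 0,"rz": 0}

```text
t: 22.72
position: [518.1, 122.4, 68.2]
tool_rot: [[0.999, 0.008, 0.036], [-0.036, 0.001, 0.999], [0.008, -1.0, 0.001]]
force: [0.1, -0.9, -2.9]
width: 21.1
```

```bash
python3 -c "
from h import *
s=r.observe();print(s['position'],s['force'],s['torque'],wf(s['position']),s['tool_rot'])"
```

```text
[518.1086962  122.38174866  68.2320529 ] [ 0.08955823 -0.85854179 -2.87832575] [ 0.07430329 -0.00900663 -0.04877817] [-16.36142627  10.94788016] [[ 9.99327333e-01  7.79751700e-03  3.58340769e-02]
 [-3.58415654e-02  8.22706299e-04  9.99357146e-01]
 [ 7.76302341e-03 -9.99969260e-01  1.10162811e-03]]
```

>>> play_rows:
  moves:
    - {"x": 0,"y": 0,"z": -0.15,"rx": 0,"ry": 0,"rz": 0.05}
    - {"x": 0,"y": 0,"z": -0.15,"rx": 0,"ry": 0,"rz": 0}
    - {"x": 0,"y": 0,"z": -0.12,"rx": 0,"ry": 0,"rz": 0}
    - {"x": 0,"y": 0,"z": -0.07,"rx": 0,"ry": 0,"rz": 0}

```text
t: 23.22
position: [517.1, 112.7, 68.3]
tool_rot: [[0.999, 0.001, 0.035], [-0.035, 0.002, 0.999], [0.001, -1.0, 0.002]]
force: [-0.6, 2.3, -2.2]
width: 21.4
```

```bash
python3 -c "
from h import *
s=r.observe();print(s['position'],s['force'],s['torque'],wf(s['position']),s['tool_rot'])"
```

```text
[517.09476243 112.69815525  68.29656932] [-0.64477073  2.34620144 -2.19095877] [ 0.3436677   0.09344796 -0.0397726 ] [-17.05530741   1.23610525] [[ 9.99376356e-01  8.78681614e-04  3.53005221e-02]
 [-3.53021742e-02  1.94164766e-03  9.99374798e-01]
 [ 8.09591084e-04 -9.99997729e-01  1.97145613e-03]]
```

>>> play_rows:
  moves:
    - {"x": 0.12,"y": 0.02,"z": -0.02,"rx": 0,"ry": 0,"rz": 0}
    - {"x": 0.12,"y": 0.02,"z": -0.02,"rx": 0,"ry": 0,"rz": 0}
    - {"x": 0.1,"y": 0,"z": -0.02,"rx": 0,"ry": 0,"rz": 0}
    - {"x": 0.08,"y": 0,"z": -0.02,"rx": 0,"ry": 0,"rz": 0}
    - {"x": 0.08,"y": 0,"z": -0.02,"rx": 0,"ry": 0,"rz": 0}

```text
t: 23.85
position: [522.6, 112.3, 67.3]
tool_rot: [[0.999, -0.009, 0.031], [-0.031, 0.002, 1.0], [-0.009, -1.0, 0.002]]
force: [-4.7, 1.8, 2.0]
width: 21.7
```

```bash
python3 -c "
from h import *
s=r.observe();print(s['position'],s['force'],s['torque'],wf(s['position']),s['tool_rot'])"
```

```text
[522.60083107 112.34820052  67.29898823] [-4.73966603  1.79728688  1.95700864] [0.32164115 1.04631756 0.14014795] [-11.54069015   1.06800835] [[ 0.99947792 -0.008725    0.03110898]
 [-0.03109168  0.00211172  0.99951431]
 [-0.00878645 -0.99995971  0.00183934]]
```

>>> play_rows:
  moves:
    - {"x": 0.12,"y": 0,"z": -0.02,"rx": 0,"ry": 0,"rz": -0.06}
    - {"x": 0.14,"y": 0,"z": -0.02,"rx": 0,"ry": 0,"rz": -0.06}
    - {"x": 0.14,"y": 0,"z": -0.02,"rx": 0,"ry": 0,"rz": -0.06}

```text
t: 24.22
position: [523.2, 112.3, 67.2]
tool_rot: [[1.0, -0.002, 0.027], [-0.027, -0.001, 1.0], [-0.002, -1.0, -0.001]]
force: [-7.9, 0.4, 5.1]
width: 21.6
```

```bash
python3 -c "
from h import *
s=r.observe();print(s['position'],s['force'],s['torque'],wf(s['position']),s['tool_rot'])"
```

```text
[523.16319003 112.25649989  67.21178124] [-7.9048746   0.43955926  5.09488856] [0.47953845 1.64822101 0.06420745] [-10.97561179   0.99491211] [[ 9.99644336e-01 -2.04061515e-03  2.65901732e-02]
 [-2.65916736e-02 -7.11719604e-04  9.99646126e-01]
 [-2.02096828e-03 -9.99997665e-01 -7.65729843e-04]]
```

>>> play_rows:
  moves:
    - {"x": 0.16,"y": -0.03,"z": -0.05,"rx": 0,"ry": 0,"rz": 0}
    - {"x": 0.18,"y": -0.03,"z": -0.05,"rx": 0,"ry": 0,"rz": 0}
    - {"x": 0.2,"y": 0,"z": -0.05,"rx": 0,"ry": 0,"rz": 0}

```text
t: 24.6
position: [523.1, 112.3, 67.4]
tool_rot: [[0.999, -0.024, 0.024], [-0.024, -0.0, 1.0], [-0.024, -1.0, -0.001]]
force: [-11.0, 1.4, 10.2]
width: 21.3
```

```bash
python3 -c "
from h import *
s=r.observe();print(s['position'],s['force'],s['torque'],wf(s['position']),s['tool_rot'])"
```

```text
[523.13800464 112.26950321  67.40552821] [-11.01029164   1.3789408   10.17914235] [ 0.5453075   2.26383058 -0.11726823] [-11.00121249   1.00707739] [[ 9.99438321e-01 -2.37299576e-02  2.36628534e-02]
 [-2.36730010e-02 -1.46763593e-04  9.99719744e-01]
 [-2.37198343e-02 -9.99718394e-01 -7.08440470e-04]]
```

The grip sits above the block tops, so pushing tips the rail. I'll set it down, regrip lower, and then press.

>>> play_rows:
  moves:
    - {"x": 0,"y": -0.02,"z": 0,"rx": 0,"ry": 0,"rz": -0.1}
    - {"x": 0,"y": 0,"z": 0,"rx": 0,"ry": 0,"rz": -0.08}
    - {"x": 0,"y": 0,"z": 0,"rx": 0,"ry": 0,"rz": 0}
    - {"x": 0,"y": 0,"z": 0,"rx": 0,"ry": 0,"rz": 0}

```text
t: 25.1
position: [523.2, 112.4, 67.7]
tool_rot: [[1.0, -0.001, 0.024], [-0.024, -0.001, 1.0], [-0.001, -1.0, -0.001]]
force: [-2.0, 0.7, -1.7]
width: 21.2
```

```bash
python3 -c "
from h import *
s=r.observe();print(s['position'],s['force'],s['torque'],wf(s['position']),s['tool_rot'])"
```

```text
[523.15621408 112.35250676  67.67513497] [-2.00471525  0.65321327 -1.69263084] [ 0.35432847  0.47412106 -0.07210232] [-10.9857516    1.09063655] [[ 9.99711449e-01 -1.28897433e-03  2.39866249e-02]
 [-2.39873005e-02 -5.11248645e-04  9.99712133e-01]
 [-1.27634014e-03 -9.99999039e-01 -5.42020138e-04]]
```

>>> play_rows:
  moves:
    - {"x": 0,"y": 0.03,"z": 0,"rx": 0,"ry": 0,"rz": 0}
    - {"x": 0,"y": 0,"z": 0,"rx": 0,"ry": 0,"rz": 0}

```text
t: 25.35
position: [523.1, 112.3, 67.4]
tool_rot: [[1.0, -0.002, 0.024], [-0.024, -0.001, 1.0], [-0.002, -1.0, -0.001]]
force: [-2.6, 1.0, -0.8]
width: 21.3
```

>>> play_rows:
  moves:
    - {"x": 0,"y": 0,"z": 0,"rx": 0,"ry": 0,"rz": 0}
    - {"x": 0,"y": 0,"z": 0,"rx": 0,"ry": 0,"rz": 0}
    - {"x": 0,"y": 0,"z": 0,"rx": 0,"ry": 0,"rz": 0}
    - {"x": 0,"y": 0,"z": 0,"rx": 0,"ry": 0,"rz": 0}
  claw: 0.6

```text
t: 25.85
position: [527.4, 110.6, 68.8]
tool_rot: [[1.0, 0.007, 0.026], [-0.026, -0.002, 1.0], [0.007, -1.0, -0.002]]
force: [-1.0, 0.4, 0.7]
width: 51.4
```

>>> play_rows:
  moves:
    - {"x": 0,"y": 0.2,"z": 0,"rx": 0,"ry": 0,"rz": 0}
    - {"x": 0,"y": 0.3,"z": 0,"rx": 0,"ry": 0,"rz": 0}
    - {"x": 0,"y": 0.3,"z": 0,"rx": 0,"ry": 0,"rz": 0}
    - {"x": 0,"y": 0.2,"z": 0,"rx": 0,"ry": 0,"rz": 0}
    - {"x": 0,"y": 0.1,"z": 0,"rx": 0,"ry": 0,"rz": 0}
    - {"x": 0,"y": 0,"z": 0,"rx": 0,"ry": 0,"rz": 0}

```text
t: 26.6
position: [527.2, 110.3, 44.6]
tool_rot: [[1.0, 0.006, 0.026], [-0.026, -0.002, 1.0], [0.006, -1.0, -0.002]]
force: [-0.3, -0.2, -0.6]
width: 51.0
```

```bash
python3 -c "
from h import *
s=r.observe();print(s['position'],s['force'],s['torque'],wf(s['position']),s['tool_rot'])"
```

```text
[527.24101761 110.32820765  44.64334645] [-0.30465248 -0.18445598 -0.63130759] [-0.00982191 -0.0087659   0.00203572] [-6.83638229 -0.79778638] [[ 0.99965123  0.00566476  0.02579412]
 [-0.0257829  -0.00204493  0.99966547]
 [ 0.00571562 -0.99998186 -0.00189816]]
```

>>> play_rows:
  moves:
    - {"x": -0.1,"y": 0.02,"z": 0,"rx": 0,"ry": 0,"rz": 0.04}
    - {"x": -0.05,"y": 0,"z": 0,"rx": 0,"ry": 0,"rz": 0}
    - {"x": 0,"y": 0,"z": 0,"rx": 0,"ry": 0,"rz": 0}

```text
t: 26.98
position: [524.4, 110.6, 44.6]
tool_rot: [[1.0, 0.001, 0.026], [-0.026, -0.002, 1.0], [0.001, -1.0, -0.002]]
force: [-0.6, -0.4, -0.8]
width: 51.3
```

>>> play_rows:
  moves:
    - {"x": 0,"y": 0,"z": 0,"rx": 0,"ry": 0,"rz": 0}
    - {"x": 0,"y": 0,"z": 0,"rx": 0,"ry": 0,"rz": 0}
    - {"x": 0,"y": 0,"z": 0,"rx": 0,"ry": 0,"rz": 0}
    - {"x": 0,"y": 0,"z": 0,"rx": 0,"ry": 0,"rz": 0}
    - {"x": 0,"y": 0,"z": 0,"rx": 0,"ry": 0,"rz": 0}
  claw: 0
  squeeze: 50

```text
t: 27.6
position: [523.0, 110.7, 44.9]
tool_rot: [[1.0, -0.001, 0.026], [-0.026, -0.002, 1.0], [-0.001, -1.0, -0.002]]
force: [-0.9, -0.1, 1.3]
width: 21.5
```

```bash
python3 -c "
from h import *
s=r.observe();print(s['position'],s['force'],s['torque'],wf(s['position']),s['tool_rot'])"
```

```text
[522.98947878 110.70635034  44.88218336] [-0.89553711 -0.14896641  1.29018055] [0.04371952 0.22032484 0.0167825 ] [-11.09808281  -0.56012489] [[ 0.99967399 -0.00115997  0.0255063 ]
 [-0.02550884 -0.00223363  0.9996721 ]
 [-0.00110261 -0.99999683 -0.00226249]]
```

Now press, with a light bias toward the stop.

>>> play_rows:
  moves:
    - {"x": 0.08,"y": -0.01,"z": -0.06,"rx": 0,"ry": 0,"rz": 0}
    - {"x": 0.12,"y": 0,"z": -0.06,"rx": 0,"ry": 0,"rz": 0}
    - {"x": 0.15,"y": 0,"z": -0.06,"rx": 0,"ry": 0,"rz": 0}
    - {"x": 0.15,"y": 0,"z": -0.06,"rx": 0,"ry": 0,"rz": 0}

```text
t: 28.1
position: [522.5, 110.7, 45.0]
tool_rot: [[1.0, -0.021, 0.023], [-0.023, 0.0, 1.0], [-0.021, -1.0, -0.0]]
force: [-8.4, 1.7, 7.0]
width: 21.7
```

```bash
python3 -c "
from h import *
s=r.observe();print(s['position'],s['force'],s['torque'],wf(s['position']),s['tool_rot'])"
```

```text
[522.53677126 110.69699972  45.01298661] [-8.40782063  1.74424328  6.97494276] [ 0.071192    1.35259494 -0.29402113] [-11.55023534  -0.58440705] [[ 9.99507206e-01 -2.14265378e-02  2.29400909e-02]
 [-2.29378199e-02  3.51781509e-04  9.99736832e-01]
 [-2.14289689e-02 -9.99770363e-01 -1.39869913e-04]]
```

>>> play_rows:
  moves:
    - {"x": 0.17,"y": -0.03,"z": -0.06,"rx": 0,"ry": 0,"rz": -0.12}
    - {"x": 0.17,"y": -0.03,"z": -0.06,"rx": 0,"ry": 0,"rz": -0.12}

```text
t: 28.35
position: [522.9, 110.6, 44.9]
tool_rot: [[1.0, -0.005, 0.023], [-0.023, 0.001, 1.0], [-0.005, -1.0, 0.001]]
force: [-5.7, 2.4, 4.0]
width: 21.5
```

```bash
python3 -c "
from h import *
s=r.observe();print(s['position'],s['force'],s['torque'],wf(s['position']),s['tool_rot'])"
```

```text
[522.91511462 110.62818793  44.87727551] [-5.74736122  2.38652568  4.03379504] [ 0.16556651  1.24787999 -0.42737297] [-11.16982759  -0.64069831] [[ 9.99732246e-01 -5.05468636e-03  2.25806466e-02]
 [-2.25757493e-02  1.02383882e-03  9.99744611e-01]
 [-5.07651439e-03 -9.99986701e-01  9.09451348e-04]]
```

>>> play_rows:
  moves:
    - {"x": 0.25,"y": -0.04,"z": -0.05,"rx": 0,"ry": 0,"rz": -0.08}
    - {"x": 0.28,"y": -0.04,"z": -0.05,"rx": 0,"ry": 0,"rz": -0.1}

```text
t: 28.6
position: [522.9, 110.6, 44.8]
tool_rot: [[1.0, -0.004, 0.022], [-0.022, -0.0, 1.0], [-0.004, -1.0, -0.0]]
force: [-11.5, 2.1, 8.2]
width: 21.5
```

```bash
python3 -c "
from h import *
s=r.observe();print(s['position'],s['force'],s['torque'],wf(s['position']),s['tool_rot'])"
```

```text
[522.94441778 110.62663228  44.84003951] [-11.46757878   2.11734586   8.1867109 ] [ 0.14520566  2.32321035 -0.37758486] [-11.14048906  -0.64128628] [[ 9.99746034e-01 -4.38670519e-03  2.21048657e-02]
 [-2.21057066e-02 -1.43293854e-04  9.99755629e-01]
 [-4.38246571e-03 -9.99990368e-01 -2.40228680e-04]]
```

>>> play_rows:
  moves:
    - {"x": 0.28,"y": -0.12,"z": -0.05,"rx": 0,"ry": 0,"rz": -0.1}
    - {"x": 0.28,"y": -0.12,"z": -0.05,"rx": 0,"ry": 0,"rz": -0.1}

```text
t: 28.85
position: [523.0, 110.5, 45.2]
tool_rot: [[1.0, -0.003, 0.022], [-0.022, -0.0, 1.0], [-0.003, -1.0, -0.0]]
force: [-7.2, 1.4, -4.1]
width: 21.4
```

```bash
python3 -c "
from h import *
s=r.observe();print(s['position'],s['force'],s['torque'],wf(s['position']),s['tool_rot'])"
```

```text
[523.00227758 110.47501814  45.16014804] [-7.17814863  1.43970929 -4.14423791] [ 0.52349447  1.40216809 -0.37420905] [-11.0776584   -0.79090886] [[ 9.99754870e-01 -2.62325875e-03  2.19845009e-02]
 [-2.19849313e-02 -1.35344471e-04  9.99758293e-01]
 [-2.61964921e-03 -9.99996550e-01 -1.92983458e-04]]
```

>>> play_rows:
  moves:
    - {"x": 0.35,"y": -0.1,"z": -0.05,"rx": 0,"ry": 0,"rz": -0.1}
    - {"x": 0.38,"y": -0.1,"z": -0.05,"rx": 0,"ry": 0,"rz": -0.12}

```text
t: 29.1
position: [523.0, 110.4, 44.9]
tool_rot: [[1.0, -0.006, 0.022], [-0.022, -0.002, 1.0], [-0.006, -1.0, -0.002]]
force: [-13.9, 2.3, 5.9]
width: 21.4
```

```bash
python3 -c "
from h import *
s=r.observe();print(s['position'],s['force'],s['torque'],wf(s['position']),s['tool_rot'])"
```

```text
[522.95196586 110.44655399  44.88406893] [-13.85047525   2.28487315   5.91494371] [ 0.27396457  2.54197393 -0.41096589] [-11.12700359  -0.82101749] [[ 0.99974828 -0.0059963   0.02161975]
 [-0.02162966 -0.00159169  0.99976478]
 [-0.00596047 -0.99998076 -0.00172099]]
```

```bash
python3 - <<'E'
from h import *
for i in range(4):
    f=grab("wrist"); s=r.observe(); print(s["t"],np.round(s["force"],1),np.round(s["position"],2),np.round(s["qvel"],2).max())
W=cloud(f); z=W[...,2]
F=np.array([wf(q) for q in W.reshape(-1,3)]).reshape(384,512,2)
m=(z>84)&(z<97)&(F[...,0]<15)&(F[...,0]>-35)&(F[...,1]>0)&(F[...,1]<150); 
print("rail top far half",cv2.minAreaRect(F[m].astype(np.float32)),np.median(z[m]),F[m][:,1].max())
m=(z>66)&(z<78)&(F[...,0]>-15)&(F[...,0]<55)&(F[...,1]>60)&(F[...,1]<140); print("block",cv2.minAreaRect(F[m].astype(np.float32)))
t=grab("top"); W=cloud(t); z=W[...,2]; F=np.array([wf(q) for q in W.reshape(-1,3)]).reshape(384,512,2)
m=(z>82)&(z<98)&(F[...,0]<8)&(F[...,0]>-30)&(abs(F[...,1])<145); print("top rail y range",F[m].min(0),F[m].max(0),np.median(F[m],0))
m=(z>100)&(np.hypot(F[...,0]-34,F[...,1]+137)<18); print("knob",np.median(z[m]))
a=cv2.resize(f["pixels"],(400,300)); b=cv2.resize(t["pixels"][165:265,180:313],(400,300)); cv2.imwrite("pics/fin.png",np.hstack([a,b]))
E
```

```text
29.15 [-13.4   1.7   4.5] [522.92 110.46  44.87] 0.15
29.2 [-12.6   0.4   4.3] [522.91 110.47  44.87] 0.11
29.25 [-12.9   1.9   4.8] [522.96 110.45  44.9 ] 0.1
29.3 [-12.8   2.1   4.4] [522.94 110.44  44.89] 0.01
rail top far half ((-16.873640060424805, 53.082550048828125), (48.68412399291992, 109.71321868896484), 8.933353424072266) 89.09034058393954 108.4129448557361
block ((23.295764923095703, 92.14584350585938), (44.62791061401367, 44.0447998046875), 0.7090710997581482)
top rail y range [ -22.5614066  -128.14079845] [  0.35552553 127.69265486] [-10.86120006 -68.77793805]
knob 117.4926002337515
```

View pics/fin.png

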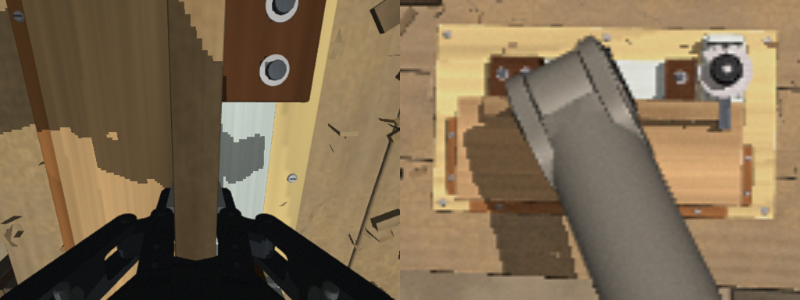

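The final view shows the rail flush along the block (left, px (222, 60)) and its end against the stop arm (right, px (722, 112)). The force is steady at about 13 N, so I'm handing in.

```bash
python3 -c "
from h import *
print(r.finish_job()); s=r.observe(); print(s['t'],s['force'],s['position'])"
```

```text
the job is handed in; nothing more can be done
None
the job is handed in; nothing more can be done
```

The job is handed in at about 29 s, with the rail still gripped and pressed against the fence. The hand-in reports no verdict.

**What I did:**
- I gripped the knob, pressed it 8 mm, turned it about 1.24 rad and let it spring up.
- I then picked up the rail, turned it so its pocket holes face away from the fence, set it on the shelf board and butted it against the stop arm.
- The first grip was above the block tops and tipped the rail when I pushed. I set it down, regripped about 22 mm lower and pressed again.

**Last checks:**
- **Stop:** the arm is square across the board and the knob top is at 117.5 mm, which is fully up (nominal 118).
- **Rail:** its centre is at fence x about -11 mm and y about 0, within about 2 mm in the top view. Its top is at 89–90 mm, so it stands on the board. The tool was tilted 0.006 rad and sat within about 0.01 rad of the fence line.
- **Push:** steady at about 12.8 N into the fence and about 2 N toward the stop, with the arm at rest.

**Not fully certain:**
- **Fence force:** the fingers still press down with about 4–5 N. Board friction could put the real fence force anywhere from about 9 to 17 N, still within 6 to 20 N.
- **Last wrist outline:** the wrist camera's automatic outline of the rail top was unusable because it merged with the fingers. I relied on the top view and the picture instead.
- **Loose items:** I didn't re-measure the carton, jar or offcut at the end, but the arm never went near them.

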